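Reload the colony imager and set its oblique light

TASK

Reload the colony imager for the next run: first swing its lamp arm up upright, out of the way of the open drawer, lift the finished dish or dishes out of the drawer into the steel tray, put every fresh dish from the bench flat in a drawer place of its own, between the locating pins, and slide the drawer fully shut. Then bring the lamp arm down to 45 degrees and leave it there. Keep all dishes the right way up and leave the other things on the bench where they are.

Things in the scene. Friction and masses are not known exactly. Their poses are not given: they have to be found in the camera images.
- imager: white bench colony imager, a fixed housing 160 mm deep (x) x 250 mm wide (y) x 88 mm high with a glass window on top. Origin on the bench; its front face is the plane x = -0.068 of its own frame, its back x = +0.092; its -x points to the front (to the robot's left), where the drawer comes out. With the lamp arm's side bars and pivot knobs it is 295 mm wide.
- dish_drawer (a joint): the imager's shallow drawer: 0 = shut, grows as it slides out along the imager's -x, 0.130 m = fully open (starts at 0.119 to 0.130); about 1.5 N of friction, stays where left. Inside 216 mm wide; side and rear walls stand 14 mm above its floor. Its front panel, 242 mm wide, reaches from 36 to 79 mm above the bench; outer face 78 mm, inner face 68 mm before the nest line.
- nest0 (a point): dish place farthest from the robot (imager's +y side): the point on the drawer's floor, 40 mm above the bench, for a dish's underside; axes as the imager's (x to the back). Four steel pins 6 mm thick and 10 mm high stand at x = +-28 mm, y = +-26 mm; a dish has about 4 mm of play between them. The gaps between pins are free for fingers, widest at front and rear; the rear wall is 62 mm behind.
- nest1 (a point): middle dish place of the drawer, 74 mm from nest0 along the imager's -y; otherwise as nest0.
- nest2 (a point): dish place nearest the robot, 74 mm from nest1 along the imager's -y; otherwise as nest0.
- drawer_tab (a point): middle of the top edge of the drawer's black pull tab, an upright fin 12 mm thick (y) and 26 mm high that stands 27 mm out from the front panel (this point is 14 mm before the panel), its top 74 mm above the bench; it moves with the drawer. It can be pinched across y from above, and the drawer pushed or pulled by it.
- lamp_arm (a joint): the imager's lamp arm, a U-shaped bracket that swings about a level axis (the imager's y) through lamp_pivot: 0 = level, pointing to the front over the drawer, pi/2 = upright; range 0 to 1.75 rad (starts at 0.15 to 0.5). A stiff hinge (0.6 N m of friction) holds it anywhere; 2 to 6 N at the grip moves it. A scale disc on the flank facing the robot has marks every 15 degrees, the longest at 45.
- lamp_pivot (a point): point on the lamp arm's hinge axis, midway between its two side bars, 92 mm above the bench; axes as the imager's.
- lamp_grip (a point): middle of the black rubber hand grip of the lamp arm, a round bar 20 mm thick, 82 mm long along the imager's y, 170 mm from the hinge axis, between two LED heads 22 mm thick and 92 mm long on either side. It can be pinched from above across the imager's x and turns between the fingers as the arm swings.
- tray: fixed shallow stainless steel tray for finished dishes, 124 mm (x) x 166 mm (y), floor 3 mm thick, walls 3 mm thick and 16 mm high; origin at the centre of its underside. It has room for two dishes side by side along its y, 70 mm apart.
- done0: finished dish (absent in some starts), at the start in the drawer at nest0: covered 60 mm culture dish with pale pink agar (62 mm over the rim, 14 mm high; 30 g); origin at the centre of its underside, z up through the cover.
- done1: finished dish (absent in some starts), at the start in the drawer at nest1: covered 60 mm culture dish with pale pink agar (62 mm over the rim, 14 mm high; 30 g); origin at the centre of its underside, z up through the cover.
- done2: finished dish (absent in some starts), at the start in the drawer at nest2: covered 60 mm culture dish with pale pink agar (62 mm over the rim, 14 mm high; 30 g); origin at the centre of its underside, z up through the cover.
- fresh0: fresh dish (absent in some starts), at the start on the bench: covered 60 mm culture dish with pale pink agar (62 mm over the rim, 14 mm high; 30 g); origin at the centre of its underside, z up through the cover.
- fresh1: fresh dish (absent in some starts), at the start on the bench: covered 60 mm culture dish with pale pink agar (62 mm over the rim, 14 mm high; 30 g); origin at the centre of its underside, z up through the cover.
- fresh2: fresh dish (absent in some starts), at the start on the bench: covered 60 mm culture dish with pale pink agar (62 mm over the rim, 14 mm high; 30 g); origin at the centre of its underside, z up through the cover.
- mat_edge (a point): point on the near edge of a blue mat, 8.5 mm thick, that covers the bench beyond it; the edge runs across the bench, nearly along the world's y (at most 30 mm farther away towards the right).
- marker: bystander: marker pen lying on the bench, 141 mm long (x) and 16 mm thick, loose; origin at the centre of its underside.
- forceps: bystander: steel forceps lying on the bench, 118 mm long (x), 11 mm wide, loose; origin at the centre of their underside.
Things that resemble listed ones, but are neither listed nor needed, are in the scene too. Leave any brown look-alike of the fresh1 alone.

How it is judged:
By the outcome, as a careful person would: the job done as asked, in the order asked, and still so for the second after the job is handed in, with the robot touching nothing.
Of done0, done1, done2 only 1 to 2 are there at a start; the rules pass over those that are not, and their reading is None.
Of fresh0, fresh1, fresh2 only 2 to 3 are there at a start; the rules pass over those that are not, and their reading is None.
At some moment in a run one of fresh0, fresh1, fresh2 may be knocked a few centimetres aside while the robot is not near it.
It also fails if it takes over 208 s, if anything falls off the work surface, if the arm or the gripper's body presses on something with over 40 N, if the wrist force passes 120 N, or if a joint passes its speed limit or range.

ROBOT

A 7-joint arm with a two-finger parallel gripper is mounted at the origin on the work surface; the furniture and walls round the work are solid. World frame = base frame: x ahead of the robot, y to its left, z up, the work surface at z = 0. Lengths are in m, angles in rad, forces in N, time in s.
With the tool pointing down it reaches from about 0.425 to 0.825 m from the base axis. Payload 3.6 kg.
Tool frame: the origin (TCP) lies at the very end of the fingers, on their centre line; the grasp point (between the pads) lies 19 mm behind it; z points along the fingers, y is the line along which they close (so a half turn about z gives the same grasp; the last joint's range is limited). The gripper opens to 93 mm and grips with 3 to 60 N. Pads are 15 mm wide; open, the fingers measure 128 mm over their backs; the gripper's body (75 mm by 188 mm) begins 65 mm behind the grasp point.
Start: joints at [-1.258, 0.615, -0.013, 1.423, 0.008, 1.103, -0.04], TCP at [0.216, 0.613, 0.219] pointing down, gripper open.
Joint ranges: [-3.12, 3.12], [-0.3, 2.06], [-1.34, 1.32], [0.26, 2.42], [-1.36, 4.5], [0.01, 1.98], [-2.84, 2.84]. Speed limits (rad/s): [2.79, 2.79, 3.14, 3.14, 3.14, 3.14, 3.14].

INTERFACE

Orientations are given as a unit quaternion [w, x, y, z].
In Python, from plant import env gives the robot as it stands.
- The arm moves only by the tool step_arm, never from a script. Its argument "targets" is a list that holds one entry, the list of rows, each a list of 6 numbers: the shift along the tool's x, y, z in units of 25 mm (1.0 is 25 mm), then the turn, a rotation vector about the tool's x, y, z in degrees. In form: [[[dx, dy, dz, wx, wy, wz], ...]]. A call has 1 to 12 rows; each row shifts and turns the commanded pose from where the row before left it, along the tool's axes as they then stand; what a row does not reach is not made up. A row lasts 1/12 s, in which the tool goes at most 41.7 mm and 7.16 degrees, less where a joint would pass 70% of its speed; a pose out of reach is approached as far as the arm can. A call is refused whole if a number of a shift passes 1 or a number of a turn 7.16, either way. A call with a gripper value outside its range is refused whole. "claw" is the opening in per cent of the stroke, from 0 (shut) to 100 (fully open), set as the call begins (left out, the last holds). The fingers move at their own pace and stop on an object; the grip force is fixed at half the most. Time passes only in rows, so rows that do not move let the fingers close. It gives the time, the measured TCP pose, the force, the opening and the grip force at its end, in the units of the state.
- env.state(): the state, without advancing time (a new reading comes with each control period).
- env.camera(name): name is "scene" or "top" or "wrist"; returns the picture (420x560x3 uint8, red, green, blue); there is no depth.
- env.camera_info(name): a dict with "camera_matrix" (3x3 intrinsics, pixels), "k1" (the pictures are not rectified: a ray, as slopes to the right and down, at radius r is drawn at 1 + k1 r^2 times it, then the intrinsics apply), "rvec" (rotation vector, rad) and "tvec" (3), from world to camera coordinates, as OpenCV has them. Camera axes: x right, y down, z forward; pixel columns grow to the right and rows downward; lengths in m; the calibration is good to about 2 mm. A picture is of the moment at which its call begins: read the wrist's pose just before it. camera_info takes no time and is no camera call; for the wrist camera it gives the pose at the moment of the call.
- env.hand_in(): hands the job in; it is judged then, once.
The state is a dict: "time_s": time; "joint_pos": joint angles; "dq": joint speeds; "effort": joint torques, N m; "eef_pos": TCP position; "orientation": TCP orientation; "wrist_force": force on the tool from outside, world axes, zero at the start; "moment": the same for the moment, N m; "opening": opening from 0.0 (shut) to 1.0 (fully open); "grasp_force": force on a finger pad.
Only numpy, scipy, OpenCV 4.12 (cv2) and the standard library are available. Lean on these libraries where they do the work, as an engineer would, in place of code of your own. Each camera call takes 0.05 s, during which the arm holds its last target. There are 200 camera calls.

## Working session

There is one attempt and no reset: what is moved stays moved. The work goes in short steps, Python scripts to look and compute and a tool call to move; the robot and the scene stay as the last step left them, time stands still between calls to the robot, and variables do not carry over. Pictures are saved under pics/ and viewed, at most 14 in all, crops included, and the job is handed in when it is done.

Besides the shell and the picture viewer there is one more tool, called after "Emit:" as a command line: name --argument value ..., lists and objects as JSON in quotes. step_arm: Moves the arm, as the interface text tells. Its arguments: {"type":"object","properties":{"targets":{"type":"array"},"claw":{"type":"number"}},"required":["targets"]}

```bash
mkdir -p pics; ls
python3 - <<'E'
from plant import env
import cv2
s=env.state(); print(s)
for n in ("scene","top"):
    im=env.camera(n); cv2.imwrite(f"pics/{n}0.png",im[:,:,::-1]); i=env.camera_info(n); print(n,i)
print(env.camera_info("wrist"))
E
```

```text
pics
{'time_s': 0.0, 'joint_pos': array([-1.25849867,  0.61587498, -0.0126289 ,  1.42488519,  0.00809609,
        1.10341373, -0.04041639]), 'dq': array([ 0.00113841, -0.00215829, -0.00049498, -0.00264058, -0.00143279,
        0.00097375, -0.00079923]), 'effort': array([ 4.72742722e-04, -4.58936620e+01,  2.09844271e-01, -1.65744030e+01,
       -6.08717208e-02,  2.04922969e-02,  2.42623410e-04]), 'eef_pos': array([0.21575018, 0.61230824, 0.21751441]), 'orientation': array([-2.00728524e-04,  1.68560847e-01,  9.85690438e-01, -1.24962772e-03]), 'wrist_force': array([-0.25648488,  0.39291279,  0.41310837]), 'moment': array([-0.01466906, -0.04159031, -0.0377824 ]), 'grasp_force': 0.0, 'opening': 1.0023379411514388}
scene {'camera_matrix': array([[407.3524624 ,   0.        , 280.51874695],
       [  0.        , 407.3524624 , 207.51571182],
       [  0.        ,   0.        ,   1.        ]]), 'k1': -0.10285380565863157, 'rvec': array([ 0.19666255,  2.65435332, -1.51377333]), 'tvec': array([0.47499029, 0.00608218, 1.13091606])}
top {'camera_matrix': array([[496.68871283,   0.        , 286.5341449 ],
       [  0.        , 496.68871283, 200.91313878],
       [  0.        ,   0.        ,   1.        ]]), 'k1': -0.008754435052822532, 'rvec': array([ 2.17557935, -2.14961274,  0.13830555]), 'tvec': array([0.02987254, 0.47530362, 1.0955013 ])}
{'camera_matrix': array([[331.47631187,   0.        , 281.23772869],
       [  0.        , 331.47631187, 206.92641758],
       [  0.        ,   0.        ,   1.        ]]), 'k1': -0.03673580466737488, 'rvec': array([-2.39439371, -1.69341797, -0.20412832]), 'tvec': array([-0.64669362, -0.02732962,  0.39091907])}
```

View pics/top0.png

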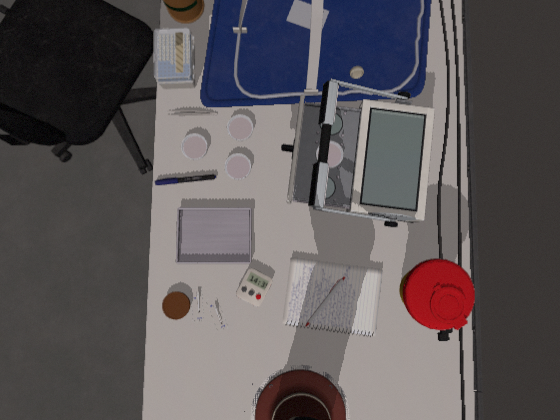

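View pics/scene0.png

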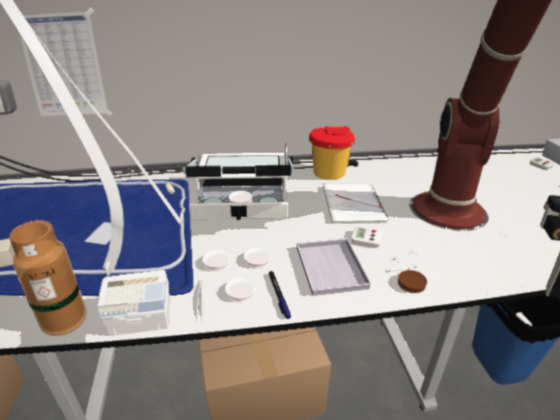

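The top view shows the imager at (365,155), with its drawer open to the left and a tab at (288,148). One done dish is visible at nest1 (331,153), and there are three fresh dishes at (241,126), (195,145) and (238,166). The tray is at (215,235), with the marker and forceps near the dishes and a brown look-alike at (176,305).

```bash
cat > h.py <<'E'
import numpy as np, cv2
from scipy.spatial.transform import Rotation as R
def dist(i): return np.array([i["k1"],0,0,0,0.])
def proj(i,P):
    return cv2.projectPoints(np.array(P,float).reshape(-1,1,3),i["rvec"],i["tvec"],i["camera_matrix"],dist(i))[0].reshape(-1,2)
def rays(i,px):
    u=cv2.undistortPoints(np.array(px,float).reshape(-1,1,2),i["camera_matrix"],dist(i)).reshape(-1,2)
    M=cv2.Rodrigues(i["rvec"])[0]; c=-M.T@i["tvec"]
    return c,np.c_[u,np.ones(len(u))]@M
def plane(i,px,z):
    c,d=rays(i,px); return c+d*((z-c[2])/d[:,2])[:,None]
def quat(s): q=s["orientation"]; return R.from_quat([q[1],q[2],q[3],q[0]])
def plan(s,tgt,Rt):
    """shift in tool units (25mm), and rotvec deg from current to target"""
    r=quat(s); return r.inv().apply(np.array(tgt)-s["eef_pos"])/.025, (r.inv()*Rt).as_rotvec(degrees=True)
E
python3 - <<'E'
from h import *
from plant import env
np.set_printoptions(precision=4,suppress=True)
im=cv2.imread("pics/top0.png"); i=env.camera_info("top")
print("base,tcp px",proj(i,[[0,0,0],[.216,.612,.217],[0.5,0,0],[.5,.3,0]]))
hsv=cv2.cvtColor(im,cv2.COLOR_BGR2HSV)
f=cv2.resize(im[80:250,150:450],None,fx=2.6,fy=2.6,interpolation=cv2.INTER_CUBIC); cv2.imwrite("pics/topz.png",f)
print("tray corners",plane(i,[[178,208],[252,208],[251,262],[177,262]],.016))
print("imager top corners",plane(i,[[363,101],[433,107],[424,219],[353,212]],.088))
print("tab",plane(i,[[288,148]],.074)); print("nests z54",plane(i,[[335,122],[331,153],[325,187]],.054))
print("dishes",plane(i,[[241,126],[195,145],[238,166]],.014))
E
python3 -c "
import sys;sys.path.insert(0,'.')
from plant import env;from h import *
s=env.state();print(quat(s).as_matrix().round(3));i=env.camera_info('wrist');M=cv2.Rodrigues(i['rvec'])[0];print((-M.T@i['tvec']).round(3),M.round(3))"
```

```text
base,tcp px [[300.0556 416.0542]
 [-30.3188 325.5068]
 [301.8503 191.8722]
 [172.7825 190.2601]]
tray corners [[0.4571 0.2829 0.016 ]
 [0.4591 0.1142 0.016 ]
 [0.3367 0.114  0.016 ]
 [0.3348 0.2806 0.016 ]]
imager top corners [[ 0.6912 -0.1297  0.088 ]
 [ 0.6799 -0.2839  0.088 ]
 [ 0.4324 -0.2585  0.088 ]
 [ 0.4456 -0.1065  0.088 ]]
tab [[0.5867 0.034  0.074 ]]
nests z54 [[ 0.6526 -0.0716  0.054 ]
 [ 0.5811 -0.0626  0.054 ]
 [ 0.504  -0.0493  0.054 ]]
dishes [[0.6515 0.1438 0.014 ]
 [0.6048 0.2495 0.014 ]
 [0.5565 0.1486 0.014 ]]
[[-0.943  0.332 -0.001]
 [ 0.332  0.943 -0.002]
 [-0.    -0.002 -1.   ]]
[0.152 0.634 0.384] [[ 0.334  0.943 -0.003]
 [ 0.915 -0.323  0.242]
 [ 0.227 -0.084 -0.97 ]]
```

View pics/topz.png

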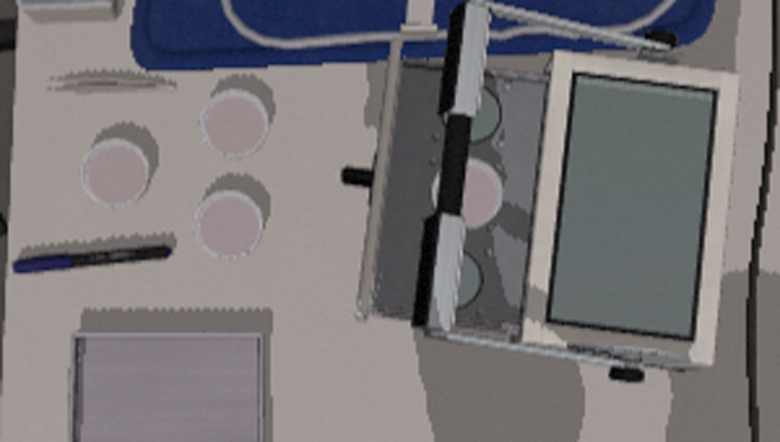

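Run:
```python
from h import *
from plant import env
np.set_printoptions(precision=4,suppress=True)
i=env.camera_info("top"); j=env.camera_info("scene")
kn=plane(i,[[390.4,224.2],[403.8,94.6]],.092); piv=kn.mean(0); print("knobs",kn,piv)
ex=np.array([-.094,-.9956,0]); ey=np.array([.9956,-.094,0]); O=np.array([.5634,-.1827,0])
print("piv in imager",(piv-O)@ex,(piv-O)@ey)
for px in ([325.4,143.5],):
    c,d=rays(i,[px]); d=d[0]
    for a in np.arange(.1,.6,.05):
        z=.092+.17*np.sin(a); P=c+d*(z-c[2])/d[2]; print(a.round(2),P,"arm len",-(P-piv)@ex, .17*np.cos(a),proj(j,P))
for z in (.04,.054): print(plane(i,[[330.8,123.5],[330,154.2],[323.8,187.7]],z))
im=cv2.imread("pics/scene0.png")[120:300,170:400]; cv2.imwrite("pics/sz.png",cv2.resize(im,None,fx=3.3,fy=3.3,interpolation=cv2.INTER_CUBIC))
```

```text
knobs [[ 0.4201 -0.1855  0.092 ]
 [ 0.7057 -0.219   0.092 ]] [ 0.5629 -0.2022  0.092 ]
piv in imager 0.01947262170783366 0.001359570351744611
0.1 [ 0.5895 -0.0453  0.109 ] arm len 0.1587068495147535 0.1691507080972644 [[235.7836 180.7486]]
0.15 [ 0.5874 -0.0446  0.1174] arm len 0.15923098387735404 0.1680910832491272 [[236.4393 177.853 ]]
0.2 [ 0.5854 -0.0439  0.1258] arm len 0.15975117157165292 0.1666113182330111 [[237.0963 174.9542]]
0.25 [ 0.5834 -0.0432  0.1341] arm len 0.16026611239932292 0.16471511169080963 [[237.7528 172.0597]]
0.3 [ 0.5814 -0.0425  0.1422] arm len 0.1607745192764709 0.16240720315135304 [[238.4072 169.1774]]
0.35 [ 0.5795 -0.0418  0.1503] arm len 0.16127512145067713 0.15969336118405442 [[239.0575 166.3155]]
0.4 [ 0.5776 -0.0411  0.1582] arm len 0.1617666676772147 0.15658036898049046 [[239.7018 163.4819]]
0.45 [ 0.5757 -0.0405  0.1659] arm len 0.16224792934650953 0.15307600739995508 [[240.3384 160.6851]]
0.5 [ 0.5739 -0.0398  0.1735] arm len 0.1627177035550247 0.14918903552136337 [[240.9652 157.9332]]
0.55 [ 0.5721 -0.0392  0.1809] arm len 0.16317481611189252 0.14492916875011597 [[241.5804 155.2348]]
[[ 0.653  -0.0634  0.04  ]
 [ 0.5814 -0.0617  0.04  ]
 [ 0.5045 -0.0478  0.04  ]]
[[ 0.649  -0.0621  0.054 ]
 [ 0.5784 -0.0603  0.054 ]
 [ 0.5024 -0.0466  0.054 ]]
```

View pics/sz.png

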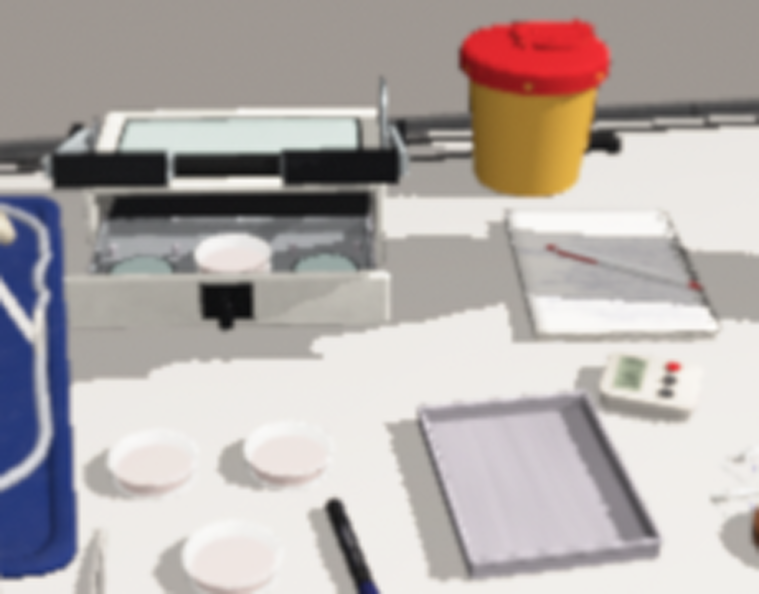

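The scene crop shows the lamp grip at about (238,170), which puts the lamp at about 0.29 rad. Only nest1 holds a dish.

Emit:
step_arm --targets '[[[0,0,0,0,0,-7],[0,0,0,0,0,-7],[-0.68,-0.99,-0.05,0,0,0],[-0.68,-0.99,-0.05,0,0,0],[-0.68,-0.99,-0.05,0,0,0],[-0.68,-0.99,-0.05,0,0,0],[-0.68,-0.99,-0.05,0,0,0],[-0.68,-0.99,-0.05,0,0,0],[-0.68,-0.99,-0.05,0,0,0],[-0.68,-0.99,-0.05,0,0,0],[-0.68,-0.99,-0.05,0,0,0],[-0.68,-0.99,-0.05,0,0,0]]]' --claw 100

```text
time_s: 1.1
eef_pos: [0.3622, 0.349, 0.2309]
orientation: [-0.0, 0.047, 0.999, -0.0]
wrist_force: [0.5, 0.0, -0.4]
opening: 1.002
grasp_force: 0.0
```

Emit:
step_arm --targets '[[[-0.68,-0.99,0,0,0,0],[-0.68,-0.99,0,0,0,0],[-0.68,-0.99,0,0,0,0],[-0.68,-0.99,0,0,0,0],[-0.68,-0.99,0,0,0,0],[-0.68,-0.99,0,0,0,0],[-0.68,-0.99,0,0,0,0],[-0.68,-0.99,0,0,0,0],[-0.68,-0.99,0,0,0,0],[-0.68,-0.99,0,0,0,0],[-0.68,-0.99,0,0,0,0],[-0.68,-0.99,0,0,0,0]]]'

```text
time_s: 2.1
eef_pos: [0.5372, 0.0343, 0.2308]
orientation: [-0.001, 0.047, 0.999, -0.0]
wrist_force: [-0.1, -0.2, -0.5]
opening: 1.003
grasp_force: 0.0
```

Emit:
step_arm --targets '[[[-0.68,-0.99,0,0,0,0],[-0.68,-0.99,0,0,0,0],[-0.68,-0.95,0,0,0,0],[0,0,0,0,0,0],[0,0,0,0,0,0]]]'

```text
time_s: 2.52
eef_pos: [0.5808, -0.0442, 0.2303]
orientation: [-0.001, 0.049, 0.999, -0.0]
wrist_force: [-0.3, 1.7, 0.0]
opening: 0.996
grasp_force: 0.0
```

Run:
```python
from h import *
from plant import env
np.set_printoptions(precision=4,suppress=True)
s=env.state(); print(s["time_s"],s["eef_pos"],quat(s).as_matrix())
im=env.camera("wrist"); cv2.imwrite("pics/w1.png",im[:,:,::-1])
i=env.camera_info("wrist"); print(proj(i,[[.582,-.0426,.141],[.575,-.057,.054]]))
```

```text
2.5167 [ 0.5808 -0.0442  0.2303] [[-0.9952  0.0984 -0.0015]
 [ 0.0984  0.9952 -0.0007]
 [ 0.0014 -0.0009 -1.    ]]
[[282.7851 214.0082]
 [268.1493 187.2258]]
```

View pics/w1.png

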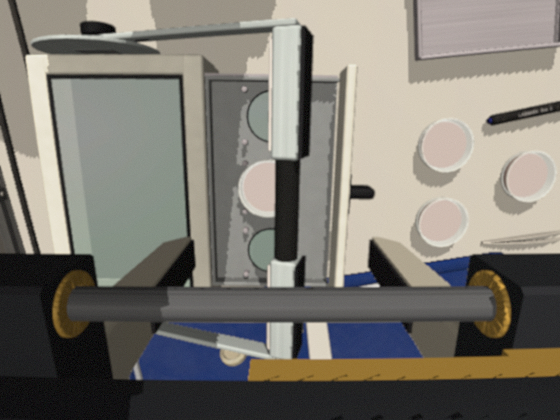

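The grip bar is centred at about (287,208), and the prediction was (283,214), so it is only a few mm off. I'll descend and close.

Emit:
step_arm --targets '[[[0.1,0.1,0.8,0,0,0],[0,0,0.8,0,0,0],[0,0,0.8,0,0,0],[0,0,0.8,0,0,0],[0,0,0.8,0,0,0],[0,0,0.33,0,0,0],[0,0,0,0,0,0]]]'

```text
time_s: 3.15
eef_pos: [0.5766, -0.0374, 0.1209]
orientation: [-0.003, 0.046, 0.999, 0.0]
wrist_force: [0.1, 0.2, 0.3]
opening: 1.003
grasp_force: 0.0
```

Emit:
step_arm --targets '[[[0,0,0,0,0,0],[0,0,0,0,0,0],[0,0,0,0,0,0],[0,0,0,0,0,0],[0,0,0,0,0,0],[0,0,0,0,0,0],[0,0,0,0,0,0],[0,0,0,0,0,0]]]' --claw 0

```text
time_s: 3.82
eef_pos: [0.5786, -0.0394, 0.123]
orientation: [0.0, 0.047, 0.999, -0.0]
wrist_force: [0.6, 0.3, 0.4]
opening: 0.481
grasp_force: 0.0
```

Run:
```python
from h import *
from plant import env
np.set_printoptions(precision=4,suppress=True)
s=env.state(); print(s["eef_pos"],s["opening"],s["grasp_force"],s["wrist_force"])
ex=np.array([-.0965,-.9953]); piv=np.array([.563,-.2035])
# arc steps (tool y ~ -ex, tool z down), from grasp z
z=s["eef_pos"][2]+.019; r=-(s["eef_pos"][:2]-piv)@ex; print("r",r,"h",z-.092,np.hypot(r,z-.092),np.arctan2(z-.092,r))
a0=np.arctan2(z-.092,r); A=np.linspace(a0,1.57,25)
Y=.17*np.cos(A)/.025; Z=-.17*np.sin(A)/.025
for y,zz in zip(np.diff(Y),np.diff(Z)): print(round(y,2),round(zz,2))
```

```text
[ 0.5786 -0.0394  0.123 ] 0.48109512736662785 0.0 [0.5801 0.293  0.3587]
r 0.16486911961110112 h 0.05001382548257116 0.1722881578656544 0.2945316697194733
-0.11 -0.34
-0.13 -0.34
-0.15 -0.33
-0.17 -0.32
-0.18 -0.31
-0.2 -0.3
-0.22 -0.29
-0.23 -0.28
-0.25 -0.27
-0.26 -0.25
-0.27 -0.24
-0.28 -0.22
-0.3 -0.21
-0.31 -0.19
-0.32 -0.18
-0.32 -0.16
-0.33 -0.14
-0.34 -0.12
-0.35 -0.1
-0.35 -0.09
-0.36 -0.07
-0.36 -0.05
-0.36 -0.03
-0.36 -0.01
```

Emit:
step_arm --targets '[[[0,0,0,0,0,0],[0,0,0,0,0,0],[0,0,0,0,0,0],[0,0,0,0,0,0],[0,0,0,0,0,0],[0,0,0,0,0,0],[0,0,0,0,0,0],[0,0,0,0,0,0]]]'

```text
time_s: 4.48
eef_pos: [0.5785, -0.0399, 0.1228]
orientation: [-0.0, 0.048, 0.999, -0.0]
wrist_force: [-0.1, -2.7, -0.8]
opening: 0.211
grasp_force: 30.0
```

Emit:
step_arm --targets '[[[0,-0.11,-0.34,0,0,0],[0,-0.13,-0.34,0,0,0],[0,-0.15,-0.33,0,0,0],[0,-0.17,-0.32,0,0,0],[0,-0.18,-0.31,0,0,0],[0,-0.2,-0.3,0,0,0],[0,-0.22,-0.29,0,0,0],[0,-0.23,-0.28,0,0,0],[0,-0.25,-0.27,0,0,0],[0,-0.26,-0.25,0,0,0],[0,0,0,0,0,0]]]'

```text
time_s: 5.4
eef_pos: [0.5734, -0.0845, 0.2012]
orientation: [-0.0, 0.047, 0.999, 0.002]
wrist_force: [-3.7, 5.8, 5.1]
opening: 0.206
grasp_force: 30.0
```

Emit:
step_arm --targets '[[[0,-0.27,-0.24,0,0,0],[0,-0.28,-0.22,0,0,0],[0,-0.3,-0.21,0,0,0],[0,-0.31,-0.19,0,0,0],[0,-0.32,-0.18,0,0,0],[0,-0.32,-0.16,0,0,0],[0,-0.33,-0.14,0,0,0],[0,0,0,0,0,0]]]'

```text
time_s: 6.07
eef_pos: [0.5683, -0.1337, 0.2369]
orientation: [-0.0, 0.046, 0.999, 0.005]
wrist_force: [-6.7, 10.2, 13.8]
opening: 0.203
grasp_force: 30.0
```

Emit:
step_arm --targets '[[[0,-0.34,-0.12,0,0,0],[0,-0.35,-0.1,0,0,0],[0,-0.35,-0.09,0,0,0],[0,-0.36,-0.07,0,0,0],[0,-0.36,-0.05,0,0,0],[0,-0.36,-0.03,0,0,0],[0,-0.36,-0.01,0,0,0],[0,0,0,0,0,0],[0,0,0,0,0,0]]]'

```text
time_s: 6.82
eef_pos: [0.5607, -0.2016, 0.2473]
orientation: [-0.002, 0.048, 0.999, 0.0]
wrist_force: [-6.1, 3.5, 9.1]
opening: 0.205
grasp_force: 30.0
```

Run:
```python
from h import *
from plant import env
np.set_printoptions(precision=4,suppress=True)
s=env.state(); print(s["eef_pos"],s["wrist_force"])
P=np.array([[.5785,-.0399,.1228],[.5734,-.0845,.2012],s["eef_pos"]]); print(P)
d=P[-1,:2]-P[0,:2]; print("ex",d/np.hypot(*d))
```

```text
[ 0.5607 -0.2016  0.2473] [-6.0936  3.45    9.0985]
[[ 0.5785 -0.0399  0.1228]
 [ 0.5734 -0.0845  0.2012]
 [ 0.5607 -0.2016  0.2473]]
ex [-0.1095 -0.994 ]
```

Emit:
step_arm --targets '[[[0,0,0,0,0,0],[0,0,0,0,0,0],[0,0,0,0,0,0],[0,0,0,0,0,0],[0,0,0,0,0,0],[0,0,0,0,0,0],[0,0,0,0,0,0],[0,0,0,0,0,0],[0,0,0,0,0,0]]]' --claw 78

```text
time_s: 7.57
eef_pos: [0.5633, -0.2013, 0.2438]
orientation: [-0.0, 0.047, 0.999, -0.0]
wrist_force: [0.8, 0.8, 0.3]
opening: 0.767
grasp_force: 0.0
```

Emit:
step_arm --targets '[[[0,0,-0.9,0,0,0],[0,0,-0.9,0,0,0],[0,0.3,-0.5,0,0,0],[0,0.9,0,0,0,0],[0,0.9,0,0,0,0],[0,0.9,0,0,0,0],[0,0.9,0,0,0,0],[0,0.9,0,0,0,0],[0,0.9,0,0,0,0],[0,0.9,0,0,0,0],[0,0,0,0,0,0],[0,0,0,0,0,0]]]'

```text
time_s: 8.57
eef_pos: [0.5789, -0.0356, 0.3013]
orientation: [-0.0, 0.045, 0.999, 0.0]
wrist_force: [-0.7, -0.6, 0.1]
opening: 0.779
grasp_force: 0.0
```

Run:
```python
from h import *
from plant import env
np.set_printoptions(precision=4,suppress=True)
s=env.state(); print(s["time_s"],s["eef_pos"],s["opening"])
i=env.camera_info("wrist");im=env.camera("wrist"); cv2.imwrite("pics/w2.png",im[:,:,::-1])
import pickle; pickle.dump(i,open("w2.pkl","wb"))
im=env.camera("top"); cv2.imwrite("pics/t2.png",im[:,:,::-1])
```

```text
8.5667 [ 0.5789 -0.0356  0.3013] 0.7788994566469565
```

View pics/w2.png

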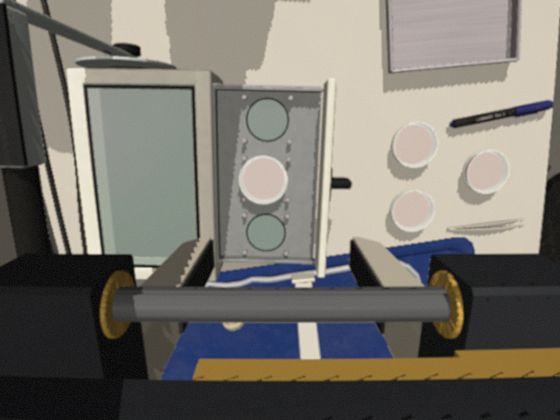

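The wrist picture shows the drawer clearly. The done dish is at (263,180), with empty nest discs at (267,119) and (265,233). The fresh dishes are at (414,145), (487,172) and (412,211).

```bash
cat >> h.py <<'E'
def blobs(im,mask,amin,amax):
    out=[]
    for c in cv2.findContours(mask,cv2.RETR_EXTERNAL,cv2.CHAIN_APPROX_NONE)[0]:
        a=cv2.contourArea(c)
        if amin<a<amax and len(c)>5:
            h=cv2.convexHull(c); (x,y),(p,q),_=cv2.fitEllipse(h); 
            if min(p,q)/max(p,q)>.75 and a/(np.pi*p*q/4)>.8: out.append((x,y,max(p,q)))
    return out
def pink(im):
    h=cv2.cvtColor(im,cv2.COLOR_BGR2HSV); b,g,r=[im[:,:,k].astype(int) for k in range(3)]
    return cv2.morphologyEx(((r-g>10)&(r>110)&(r-g<60)&(b>90)).astype(np.uint8)*255,cv2.MORPH_OPEN,np.ones((3,3)))
def teal(im):
    b,g,r=[im[:,:,k].astype(int) for k in range(3)]
    return cv2.morphologyEx(((g-r>6)&(g>70)).astype(np.uint8)*255,cv2.MORPH_OPEN,np.ones((3,3)))
def shutil(): pass
E
sed -i '/shutil/d' h.py
python3 - <<'E'
from h import *
import pickle
from plant import env
np.set_printoptions(precision=4,suppress=True)
i=pickle.load(open("w2.pkl","rb")); im=cv2.imread("pics/w2.png")
for b in blobs(im,pink(im),400,4000): print("pink",np.round(b,1),plane(i,[b[:2]],.054)[0],plane(i,[b[:2]],.012)[0])
for b in blobs(im,teal(im),400,3000): print("teal",np.round(b,1),plane(i,[b[:2]],.04)[0])
t=env.camera_info("top"); im=cv2.imread("pics/t2.png")
for b in blobs(im,pink(im),150,2000): print("top pink",np.round(b,1),plane(t,[b[:2]],.012)[0])
print("tray wrist",plane(i,[[387,0],[391,72],[519,61]],.016))
E
```

```text
pink [410.9 209.   37.3] [0.6321 0.126  0.054 ] [0.6444 0.142  0.012 ]
pink [263.1 178.4  41.1] [ 0.5749 -0.06    0.054 ] [ 0.5814 -0.063   0.012 ]
pink [484.5 170.7  39.3] [0.5904 0.2204 0.054 ] [0.5985 0.2459 0.012 ]
pink [413.1 144.   39.9] [0.5491 0.1288 0.054 ] [0.553  0.1451 0.012 ]
teal [265.6 232.1  37.4] [ 0.6505 -0.0655  0.04  ]
teal [267.1 119.6  40.3] [ 0.5038 -0.0483  0.04  ]
top pink [237.7 166.7  22.7] [0.5554 0.1493 0.012 ]
top pink [194.4 146.9  22.8] [0.6007 0.2512 0.012 ]
top pink [240.  128.   22.5] [0.6472 0.1462 0.012 ]
tray wrist [[0.3733 0.1126 0.016 ]
 [0.4583 0.1154 0.016 ]
 [0.4576 0.2831 0.016 ]]
```

Emit:
step_arm --targets '[[[0,-0.45,0,0,0,-1.1],[0,-0.45,0,0,0,0],[0,0,1,0,0,0],[0,0,1,0,0,0],[0,0,1,0,0,0],[0,0,1,0,0,0],[0,0,1,0,0,0],[0,0,1,0,0,0],[0,0,1,0,0,0],[0,0,1,0,0,0],[0,0,0,0,0,0],[0,0,0,0,0,0]]]'

```text
time_s: 9.67
eef_pos: [0.5761, -0.0614, 0.1007]
orientation: [-0.001, 0.039, 0.999, -0.001]
wrist_force: [0.6, 0.1, 1.4]
opening: 0.782
grasp_force: 0.0
```

```bash
cat > at.py <<'E'
import sys
from h import *
from plant import env
np.set_printoptions(precision=3,suppress=True)
def yaw(deg):
    a=np.radians(deg); x=np.array([-np.cos(a),np.sin(a),0]); y=np.array([np.sin(a),np.cos(a),0]); return R.from_matrix(np.c_[x,y,[0,0,-1.]])
P=[env.state() for _ in range(1)]; s=P[-1]
v=[float(a) for a in sys.argv[1:]]
print(s["time_s"],s["eef_pos"],s["wrist_force"],s["opening"]); print("units/rot",*plan(s,v[:3],yaw(v[3])))
E
python3 at.py .5765 -.058 .044 6.5
```

```text
9.6667 [ 0.576 -0.061  0.101] [0.597 0.123 1.359] 0.7823826351221194
units/rot [-0.013  0.14   2.266] [-0.066 -0.156  2.032]
```

Emit:
step_arm --targets '[[[0,0.1,0.4,0,0,2],[0,0,0.6,0,0,0],[0,0,0.6,0,0,0],[0,0,0.4,0,0,0],[0,0,0.25,0,0,0],[0,0,0,0,0,0],[0,0,0,0,0,0]]]'

```text
time_s: 10.25
eef_pos: [0.5777, -0.0574, 0.0459]
orientation: [0.001, 0.055, 0.998, -0.0]
wrist_force: [0.9, -0.5, 0.1]
opening: 0.779
grasp_force: 0.0
```

Emit:
step_arm --targets '[[[0,0,0,0,0,0],[0,0,0,0,0,0],[0,0,0,0,0,0],[0,0,0,0,0,0],[0,0,0,0,0,0],[0,0,0,0,0,0],[0,0,0,0,0,0]]]' --claw 45

```text
time_s: 10.83
eef_pos: [0.5777, -0.0571, 0.046]
orientation: [0.001, 0.055, 0.998, -0.0]
wrist_force: [-0.6, 0.5, 5.6]
opening: 0.63
grasp_force: 30.0
```

Emit:
step_arm --targets '[[[0,0,-0.5,0,0,0],[0,0,-0.9,0,0,0],[0,0,-0.9,0,0,0],[0,0,-0.9,0,0,0],[0,0,-0.8,0,0,0],[0.75,0.85,0,0,0,0],[0.75,0.85,0,0,0,0],[0.75,0.85,0,0,0,0],[0.75,0.85,0,0,0,0],[0.75,0.85,0,0,0,0],[0.75,0.85,0,0,0,0],[0.75,0.85,0,0,0,0]]]'

```text
time_s: 11.83
eef_pos: [0.4617, 0.1062, 0.1449]
orientation: [-0.0, 0.055, 0.998, -0.0]
wrist_force: [0.8, -0.4, -0.2]
opening: 0.627
grasp_force: 30.0
```

Emit:
step_arm --targets '[[[0.75,0.85,0,0,0,0],[0.75,0.85,0,0,0,0],[0.75,0.85,0,0,0,0],[0.75,0.85,0,0,0,0],[0,0,0,0,0,0],[0,0,1,0,0,0],[0,0,1,0,0,0],[0,0,1,0,0,0],[0,0,1,0,0,0],[0,0,0,0,0,0],[0,0,0,0,0,0]]]'

```text
time_s: 12.75
eef_pos: [0.397, 0.1973, 0.0444]
orientation: [-0.001, 0.055, 0.998, -0.001]
wrist_force: [-0.4, 0.0, 0.9]
opening: 0.625
grasp_force: 30.0
```

```bash
python3 at.py .40 .198 .010 6.3
```

```text
12.75 [0.397 0.197 0.044] [-0.445  0.013  0.873] 0.6246725661914369
units/rot [-0.118  0.044  1.375] [-0.121 -0.161 -0.027]
```

Emit:
step_arm --targets '[[[0,0,0.5,0,0,0],[0,0,0.5,0,0,0],[0,0,0.4,0,0,0],[0,0,0,0,0,0],[0,0,0,0,0,0]]]'

```text
time_s: 13.17
eef_pos: [0.3985, 0.1982, 0.0112]
orientation: [0.001, 0.055, 0.998, 0.0]
wrist_force: [-0.1, 0.5, -0.4]
opening: 0.626
grasp_force: 30.0
```

Emit:
step_arm --targets '[[[0,0,0,0,0,0],[0,0,0,0,0,0],[0,0,0,0,0,0],[0,0,-0.5,0,0,0],[0,0,-1,0,0,0],[0,0,-1,0,0,0],[0,0,-1,0,0,0],[0,0,-1,0,0,0],[0,0,-1,0,0,0],[0,0,-1,0,0,0],[0,0,-1,0,0,0],[0,0,-1,0,0,0]]]' --claw 78

```text
time_s: 14.17
eef_pos: [0.3974, 0.1977, 0.2245]
orientation: [0.0, 0.055, 0.998, 0.0]
wrist_force: [1.2, 1.3, 0.8]
opening: 0.778
grasp_force: 0.0
```

Emit:
step_arm --targets '[[[-0.9,-0.25,-0.2,0,0,0],[-0.9,-0.25,-0.2,0,0,0],[-0.9,-0.25,-0.2,0,0,0],[-0.9,-0.25,-0.2,0,0,0],[-0.9,-0.25,-0.2,0,0,0],[-0.9,-0.25,-0.2,0,0,0],[0,0,0,0,0,0],[0,0,0,0,0,0]]]'

```text
time_s: 14.83
eef_pos: [0.5282, 0.145, 0.2528]
orientation: [0.0, 0.056, 0.998, -0.0]
wrist_force: [-1.1, 0.7, -0.3]
opening: 0.779
grasp_force: 0.0
```

```bash
cat > look.py <<'E'
import sys
from h import *
from plant import env
np.set_printoptions(precision=4,suppress=True)
s=env.state(); print(s["time_s"],s["eef_pos"],s["opening"])
i=env.camera_info("wrist");im=env.camera("wrist")[:,:,::-1].copy(); cv2.imwrite("pics/%s.png"%sys.argv[1],im)
for b in blobs(im,pink(im),300,6000): print("pink",np.round(b,1),"z.054",plane(i,[b[:2]],.05)[0],"z.012",plane(i,[b[:2]],.01)[0])
for b in blobs(im,teal(im),300,5000): print("teal",np.round(b,1),plane(i,[b[:2]],.04)[0])
E
python3 look.py w3
```

```text
14.8333 [0.5282 0.145  0.2528] 0.7787045057836935
pink [292.2 265.9  38.9] z.054 [0.6262 0.1451 0.05  ] z.012 [0.6441 0.1445 0.01  ]
pink [368.8 223.9  40.4] z.054 [0.5839 0.2393 0.05  ] z.012 [0.5973 0.2489 0.01  ]
pink [287.1 198.5  40.8] z.054 [0.5431 0.1481 0.05  ] z.012 [0.552  0.1478 0.01  ]
pink [314.4  64.5  48.1] z.054 [0.404 0.192 0.05 ] z.012 [0.3979 0.1964 0.01  ]
teal [122.9 242.1  41.3] [ 0.5768 -0.0572  0.04  ]
```

View pics/w3.png

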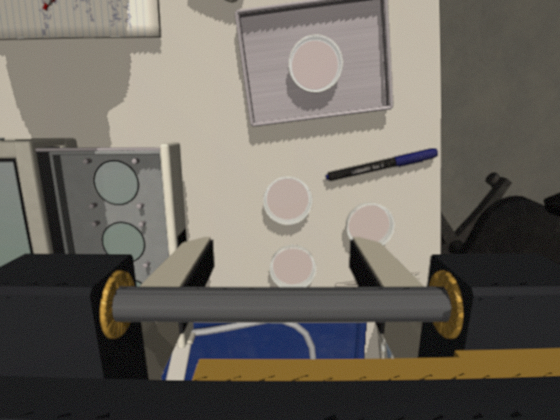

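The done dish sits in the tray at (314,64), and the fresh dishes are at (287,199), (369,224) and (292,266). I'll pick the one at (0.552, 0.148).

Emit:
step_arm --targets '[[[-0.95,0.23,0,0,0,0],[0,0,1,0,0,0],[0,0,1,0,0,0],[0,0,1,0,0,0],[0,0,1,0,0,0],[0,0,1,0,0,0],[0,0,1,0,0,0],[0,0,1,0,0,0],[0,0,1,0,0,0],[0,0,0.7,0,0,0],[0,0,0.5,0,0,0],[0,0,0.4,0,0,0]]]'

```text
time_s: 15.88
eef_pos: [0.5499, 0.1501, 0.0115]
orientation: [-0.002, 0.054, 0.999, -0.0]
wrist_force: [-0.4, 0.1, -0.1]
opening: 0.779
grasp_force: 0.0
```

Emit:
step_arm --targets '[[[0,0,0.2,0,0,0],[0,0,0,0,0,0],[0,0,0,0,0,0]]]'

```text
time_s: 16.13
eef_pos: [0.5521, 0.1494, 0.0081]
orientation: [0.0, 0.055, 0.998, 0.0]
wrist_force: [-0.6, -0.7, -0.7]
opening: 0.779
grasp_force: 0.0
```

Emit:
step_arm --targets '[[[0,0,0,0,0,0],[0,0,0,0,0,0],[0,0,0,0,0,0],[0,0,0,0,0,0],[0,0,0,0,0,0],[0,0,0,0,0,0],[0,0,0,0,0,0]]]' --claw 45

```text
time_s: 16.72
eef_pos: [0.5527, 0.1492, 0.0085]
orientation: [0.001, 0.055, 0.998, 0.0]
wrist_force: [-0.4, -0.3, 6.2]
opening: 0.628
grasp_force: 30.0
```

```bash
python3 at.py .5035 -.0484 .14 6.5
```

```text
16.7167 [0.553 0.149 0.008] [-0.358 -0.285  6.219] 0.6278958667565078
units/rot [ 1.079 -8.068 -5.266] [0.034 0.071 0.191]
```

Emit:
step_arm --targets '[[[0,0,-0.5,0,0,0],[0,0,-0.95,0,0,0],[0,0,-0.95,0,0,0],[0,0,-0.95,0,0,0],[0,0,-0.95,0,0,0],[0,0,-0.97,0,0,0],[0.12,-0.9,0,0,0,0],[0.12,-0.9,0,0,0,0],[0.12,-0.9,0,0,0,0],[0.12,-0.9,0,0,0,0],[0.12,-0.9,0,0,0,0],[0.12,-0.9,0,0,0,0]]]'

```text
time_s: 17.72
eef_pos: [0.5186, 0.0157, 0.1391]
orientation: [-0.0, 0.055, 0.998, -0.0]
wrist_force: [0.3, -0.2, -0.1]
opening: 0.624
grasp_force: 30.0
```

Emit:
step_arm --targets '[[[0.12,-0.9,0,0,0,0],[0.12,-0.9,0,0,0,0],[0.12,-0.87,0,0,0,0],[0,0,0.5,0,0,0],[0,0,0.7,0,0,0],[0,0,0.7,0,0,0],[0,0,0,0,0,0],[0,0,0,0,0,0],[0,0,0,0,0,0]]]'

```text
time_s: 18.47
eef_pos: [0.5035, -0.0485, 0.0924]
orientation: [0.0, 0.055, 0.998, -0.0]
wrist_force: [0.3, -1.0, -0.1]
opening: 0.627
grasp_force: 30.0
```

```bash
python3 at.py .5035 -.0484 .049 6.5; python3 look.py w4
```

```text
18.4667 [ 0.503 -0.049  0.092] [ 0.27  -0.951 -0.106] 0.627384125981438
units/rot [-0.     0.006  1.735] [-0.003  0.033  0.197]
18.4667 [ 0.5035 -0.0485  0.0924] 0.627384125981438
```

View pics/w4.png

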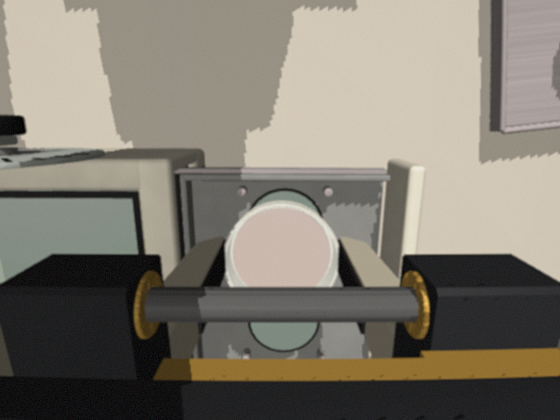

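The held dish is at (282,252), with the pins at (242,191) and (328,191). I'll check the alignment.

Run:
```python
from h import *
from plant import env
i=env.camera_info("wrist"); p=plane(i,[[242,191],[328,191]],.05); print(p, p.mean(0)+.026*np.array([.9935,-.114,0]))
im=cv2.imread("pics/w4.png")
c=cv2.findContours(pink(im)[:300],cv2.RETR_EXTERNAL,cv2.CHAIN_APPROX_NONE)[0]; c=max(c,key=cv2.contourArea)
(x,y),r=cv2.minEnclosingCircle(c); print(x,y,r, plane(i,[[x,y]],.094))
```

```text
[[ 0.47481343 -0.07236251  0.05      ]
 [ 0.48092882 -0.01752206  0.05      ]] [ 0.50370213 -0.04790629  0.05      ]
281.0 253.0800018310547 48.49635314941406 [[ 0.5021945  -0.05017244  0.094     ]]
```

Emit:
step_arm --targets '[[[-0.04,0.07,0.3,0,0,0],[0,0,0.4,0,0,0],[0,0,0.4,0,0,0],[0,0,0.3,0,0,0],[0,0,0.2,0,0,0],[0,0,0.1,0,0,0],[0,0,0,0,0,0],[0,0,0,0,0,0]]]'

```text
time_s: 19.18
eef_pos: [0.5043, -0.047, 0.0492]
orientation: [-0.0, 0.055, 0.998, -0.0]
wrist_force: [0.5, -0.1, -0.6]
opening: 0.625
grasp_force: 30.0
```

Emit:
step_arm --targets '[[[0,0,0,0,0,0],[0,0,0,0,0,0],[0,0,0,0,0,0],[0,0,0,0,0,0],[0,0,-0.4,0,0,0],[0,0,-1,0,0,0],[0,0,-1,0,0,0],[0,0,-1,0,0,0],[0,0,-1,0,0,0],[0,0,-1,0,0,0],[0,0,-1,0,0,0],[0,0,-0.5,0,0,0]]]' --claw 78

```text
time_s: 20.18
eef_pos: [0.5055, -0.0471, 0.2259]
orientation: [0.003, 0.055, 0.998, -0.0]
wrist_force: [0.4, -0.6, -0.3]
opening: 0.781
grasp_force: 0.0
```

Emit:
step_arm --targets '[[[-0.5,0.9,0,0,0,0],[-0.5,0.9,0,0,0,0],[-0.5,0.9,0,0,0,0],[-0.5,0.9,0,0,0,0],[-0.5,0.9,0,0,0,0],[-0.5,0.9,0,0,0,0],[-0.5,0.9,0,0,0,0],[-0.5,0.9,0,0,0,0],[-0.5,0.9,0,0,0,0],[0,0,0,0,0,0],[0,0,0,0,0,0]]]'

```text
time_s: 21.1
eef_pos: [0.6381, 0.1437, 0.2219]
orientation: [-0.0, 0.054, 0.999, 0.0]
wrist_force: [-1.3, -0.6, -0.4]
opening: 0.777
grasp_force: 0.0
```

```bash
python3 look.py w5; python3 at.py .644 .1445 .0075 6.5
```

```text
21.1 [0.6381 0.1437 0.2219] 0.7772156273136317
pink [284.4 190.4  44.8] z.054 [0.6371 0.1453 0.05  ] z.012 [0.645  0.1448 0.01  ]
pink [371.7 140.7  47.9] z.054 [0.5959 0.2379 0.05  ] z.012 [0.5989 0.2484 0.01  ]
pink [72.3 83.4 57.1] z.054 [ 0.5081 -0.0499  0.05  ] z.012 [ 0.5007 -0.0735  0.01  ]
teal [ 96.5 222.1  44.5] [ 0.6519 -0.0655  0.04  ]
21.15 [0.638 0.142 0.222] [-0.007 -0.369 -0.025] 0.778526788987989
units/rot [-0.233  0.146  8.582] [-0.058 -0.026  0.219]
```

Emit:
step_arm --targets '[[[-0.27,0.08,0,0,0,0],[0,0,1,0,0,0],[0,0,1,0,0,0],[0,0,1,0,0,0],[0,0,1,0,0,0],[0,0,1,0,0,0],[0,0,1,0,0,0],[0,0,1,0,0,0],[0,0,0.7,0,0,0],[0,0,0.5,0,0,0],[0,0,0.35,0,0,0],[0,0,0,0,0,0]]]'

```text
time_s: 22.15
eef_pos: [0.6444, 0.1421, 0.0067]
orientation: [-0.001, 0.056, 0.998, -0.001]
wrist_force: [0.4, -0.3, 0.6]
opening: 0.778
grasp_force: 0.0
```

Emit:
step_arm --targets '[[[0,0,0,0,0,0],[0,0,0,0,0,0],[0,0,0,0,0,0],[0,0,0,0,0,0],[0,0,0,0,0,0],[0,0,0,0,0,0],[0,0,0,0,0,0],[0,0,0,0,0,0]]]' --claw 45

```text
time_s: 22.82
eef_pos: [0.6464, 0.1435, 0.0096]
orientation: [0.001, 0.055, 0.998, 0.0]
wrist_force: [-0.1, 0.8, 5.9]
opening: 0.625
grasp_force: 30.0
```

```bash
python3 at.py .6510 -.0645 .14 6.5
```

```text
22.8167 [0.646 0.143 0.01 ] [-0.132  0.794  5.898] 0.6253580018418098
units/rot [-1.11  -8.244 -5.219] [0.051 0.15  0.193]
```

Emit:
step_arm --targets '[[[0,0,-0.5,0,0,0],[0,0,-0.95,0,0,0],[0,0,-0.95,0,0,0],[0,0,-0.95,0,0,0],[0,0,-0.95,0,0,0],[0,0,-0.9,0,0,0],[-0.12,-0.91,0,0,0,0],[-0.12,-0.91,0,0,0,0],[-0.12,-0.91,0,0,0,0],[-0.12,-0.91,0,0,0,0],[-0.12,-0.91,0,0,0,0],[-0.12,-0.91,0,0,0,0]]]'

```text
time_s: 23.82
eef_pos: [0.6475, 0.0045, 0.1385]
orientation: [-0.0, 0.055, 0.998, -0.0]
wrist_force: [-0.6, -0.4, 0.5]
opening: 0.625
grasp_force: 30.0
```

Emit:
step_arm --targets '[[[-0.12,-0.91,0,0,0,0],[-0.12,-0.91,0,0,0,0],[-0.12,-0.91,0,0,0,0],[0,0,0.5,0,0,0],[0,0,0.7,0,0,0],[0,0,0.7,0,0,0],[0,0,0,0,0,0],[0,0,0,0,0,0],[0,0,0,0,0,0]]]'

```text
time_s: 24.57
eef_pos: [0.6501, -0.0632, 0.0917]
orientation: [0.001, 0.055, 0.998, -0.0]
wrist_force: [-0.8, -0.1, 0.3]
opening: 0.621
grasp_force: 30.0
```

```bash
cat > held.py <<'E'
import sys
from h import *
from plant import env
np.set_printoptions(precision=4,suppress=True)
s=env.state(); i=env.camera_info("wrist"); im=env.camera("wrist")[:,:,::-1].copy(); cv2.imwrite("pics/%s.png"%sys.argv[1],im)
z=s["eef_pos"][2]; m=pink(im); m[300:]=0; m[:,:225]=0; m[:,340:]=0
c=max(cv2.findContours(m,cv2.RETR_EXTERNAL,cv2.CHAIN_APPROX_NONE)[0],key=cv2.contourArea)
(x,y),r=cv2.minEnclosingCircle(c); print("tcp",s["eef_pos"],"held",x,y,r,plane(i,[[x,y]],z+.002))
# bright pins: small bright blobs above the dish
g=cv2.cvtColor(im,cv2.COLOR_BGR2GRAY); t=cv2.morphologyEx(g,cv2.MORPH_TOPHAT,np.ones((13,13)))
n,_,st,ce=cv2.connectedComponentsWithStats((t>45).astype(np.uint8))
for k in range(1,n):
    if 12<st[k,4]<150 and 205<ce[k,0]<360 and 150<ce[k,1]<240: print(ce[k],st[k,2:],plane(i,[ce[k]],.05))
E
python3 held.py w6;  python3 at.py .6507 -.0648 .049 6.5
```

```text
tcp [ 0.6501 -0.0632  0.0917] held 281.38641357421875 249.60479736328125 47.81611633300781 [[ 0.6463 -0.0644  0.0937]]
[312.8108 199.4054] [ 9  7 37] [[ 0.6315 -0.0424  0.05  ]]
[246.4906 201.5472] [ 9 10 53] [[ 0.6281 -0.085   0.05  ]]
24.6167 [ 0.65  -0.063  0.092] [ 0.164  0.46  -1.067] 0.6245158466860258
units/rot [-0.013 -0.062  1.723] [-0.002  0.126  0.205]
```

View pics/w6.png

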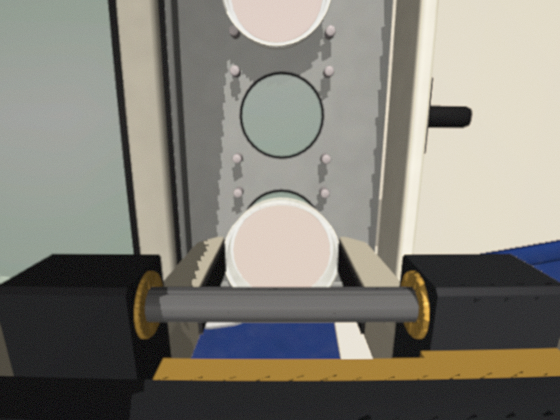

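The nest2 dish sits between its pins at (277,5), and the held dish at (281,250) is over the nest0 pins at (238,193) and (325,193). It needs to move about 4 mm along +x.

Emit:
step_arm --targets '[[[-0.15,0.02,0.3,0,0,0],[0,0,0.4,0,0,0],[0,0,0.4,0,0,0],[0,0,0.3,0,0,0],[0,0,0.2,0,0,0],[0,0,0.1,0,0,0],[0,0,0,0,0,0],[0,0,0,0,0,0]]]'

```text
time_s: 25.28
eef_pos: [0.6527, -0.063, 0.0489]
orientation: [-0.001, 0.055, 0.998, 0.0]
wrist_force: [-2.6, 0.5, 6.7]
opening: 0.629
grasp_force: 30.1
```

Emit:
step_arm --targets '[[[0,0,0,0,0,0],[0,0,0,0,0,0],[0,0,0,0,0,0],[0,0,0,0,0,0],[0,0,-0.4,0,0,0],[0,0,-1,0,0,0],[0,0,-1,0,0,0],[0,0,-1,0,0,0],[0,0,-1,0,0,0],[0,0,-1,0,0,0],[0,0,-1,0,0,0],[0,0,-0.5,0,0,0]]]' --claw 78

```text
time_s: 26.28
eef_pos: [0.6549, -0.0634, 0.2252]
orientation: [0.003, 0.055, 0.998, -0.0]
wrist_force: [0.6, -0.5, -0.0]
opening: 0.781
grasp_force: 0.0
```

```bash
python3 look.py w7
```

```text
26.2833 [ 0.6549 -0.0634  0.2252] 0.7808091519124002
pink [281.3 186.2  48.8] z.054 [ 0.6509 -0.0646  0.05  ] z.012 [ 0.6585 -0.0655  0.01  ]
pink [277.8  38.1  59.1] z.054 [ 0.5088 -0.0521  0.05  ] z.012 [ 0.4997 -0.0515  0.01  ]
teal [280.9 113.   50.1] [ 0.5773 -0.0569  0.04  ]
```

View pics/w7.png

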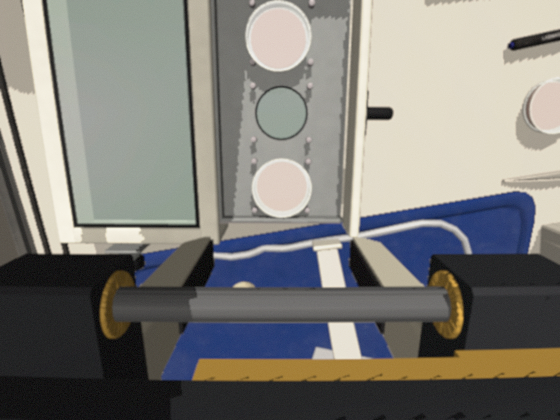

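Both dishes appear seated in the wrist picture: nest0 at (281,187) and nest2 at (278,37). I'll check the nest2 dish against its pins numerically.

Run:
```python
from h import *
from plant import env
np.set_printoptions(precision=4,suppress=True)
i=env.camera_info("wrist"); im=cv2.imread("pics/w7.png")
g=cv2.cvtColor(im,cv2.COLOR_BGR2GRAY); t=cv2.morphologyEx(g,cv2.MORPH_TOPHAT,np.ones((9,9)))
N=np.array([[.6507,-.0648],[.5772,-.0564],[.5037,-.0479]]); ex=np.array([-.114,-.9935]); ey=np.array([.9935,-.114])
n,_,st,ce=cv2.connectedComponentsWithStats((t>30).astype(np.uint8))
for k in range(1,n):
    if 5<st[k,4]<60 and 235<ce[k,0]<325 and ce[k,1]<225:
        p=plane(i,[ce[k]],.05)[0,:2]; j=np.argmin(np.hypot(*(N-p).T)); print("pin nest",j,ce[k].round(1),((p-N[j])@ex*1e3).round(1),((p-N[j])@ey*1e3).round(1))
# rim: bright white ring
m=((g>165)).astype(np.uint8)*255; m[:,:240]=0; m[:,330:]=0
for c in cv2.findContours(m,cv2.RETR_EXTERNAL,cv2.CHAIN_APPROX_NONE)[0]:
    if cv2.contourArea(c)>800:
        e=cv2.fitEllipse(cv2.convexHull(c)); p=plane(i,[e[0]],.054)[0,:2]; j=np.argmin(np.hypot(*(N-p).T)); print("rim",np.round(e[0]+e[1],1),j,((p-N[j])@ex*1e3).round(1),((p-N[j])@ey*1e3).round(1))
cv2.imwrite("pics/c7.png",cv2.resize(im[0:230,210:360],None,fx=2.6,fy=2.6,interpolation=cv2.INTER_CUBIC))
```

```text
pin nest 2 [251.9   1.7] 27.7 -24.6
pin nest 2 [311.4   1.8] -27.7 -24.7
pin nest 2 [310.3  60. ] -27.7 26.4
pin nest 1 [304.3  75.5] -22.3 -33.4
pin nest 0 [253.2 160. ] 28.8 -25.1
pin nest 0 [307.3 160.1] -26.9 -25.2
pin nest 0 [254.1 209.8] 28.9 28.0
pin nest 0 [306.5 209.7] -27.2 27.7
pin nest 0 [237.5 219. ] 46.9 38.3
pin nest 0 [303.1 221.9] -23.8 41.4
pin nest 0 [318.8 219.8] -40.6 38.9
rim [281.4 187.1  60.3  61.2] 0 -0.3 2.4
rim [278.2  35.3  67.2  71.3] 2 3.2 5.4
```

View pics/c7.png

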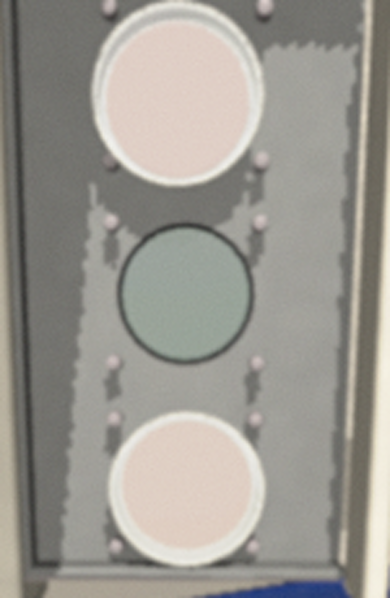

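The nest2 dish at (178,92) in the crop overlaps the pin at its lower left (110,160), so it may be riding on it. I'll regrip and re-seat it.

```bash
python3 at.py .508 -.0482 .049 6.5
```

```text
26.3333 [ 0.656 -0.063  0.227] [ 1.401 -0.457  1.594] 0.7773926772881337
units/rot [ 6.021 -0.045  7.057] [0.015 0.566 0.184]
```

Emit:
step_arm --targets '[[[0.9,0,0,0,0,0],[0.9,0,0,0,0,0],[0.9,0,0,0,0,0],[0.9,0,0,0,0,0],[0.9,0,0,0,0,0],[0.9,0,0,0,0,0],[0.5,-0.02,0.5,0,0,0],[0,0,1,0,0,0],[0,0,1,0,0,0],[0,0,1,0,0,0],[0,0,0,0,0,0],[0,0,0,0,0,0]]]'

```text
time_s: 27.33
eef_pos: [0.5058, -0.0474, 0.1324]
orientation: [-0.002, 0.055, 0.998, -0.0]
wrist_force: [0.3, 0.8, 0.3]
opening: 0.778
grasp_force: 0.0
```

```bash
python3 at.py .508 -.0482 .049 6.5; python3 look.py w8
```

```text
27.3333 [ 0.506 -0.047  0.132] [0.35  0.845 0.268] 0.7779059750560384
units/rot [-0.101 -0.021  3.337] [-0.013 -0.18   0.19 ]
27.3333 [ 0.5058 -0.0474  0.1324] 0.7779059750560384
pink [277.8 215.4  66.8] z.054 [ 0.5061 -0.0519  0.05  ] z.012 [ 0.5169 -0.0536  0.01  ]
```

View pics/w8.png

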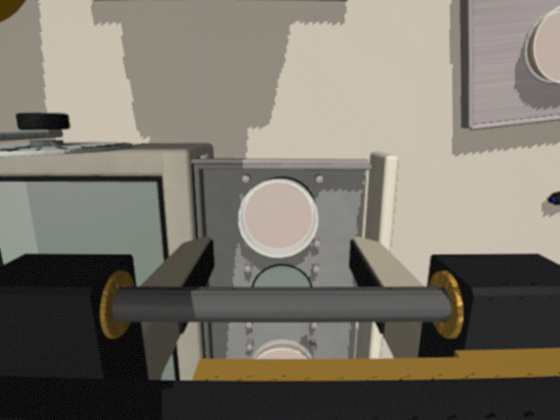

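The dish at (278,217) hides the rear-left pin, while the other pins at (245,179), (319,179) and (317,243) are visible. It is off by about 3 mm to the rear and 4 mm along +x, so I'll regrip it, lift, shift and set it down.

Emit:
step_arm --targets '[[[-0.05,-0.07,0.6,0,0,0],[0,0,0.8,0,0,0],[0,0,0.8,0,0,0],[0,0,0.6,0,0,0],[0,0,0.4,0,0,0],[0,0,0.2,0,0,0],[0,0,0,0,0,0],[0,0,0,0,0,0]]]'

```text
time_s: 28.05
eef_pos: [0.5086, -0.0494, 0.049]
orientation: [0.001, 0.055, 0.998, -0.0]
wrist_force: [0.2, 1.0, 0.5]
opening: 0.778
grasp_force: 0.0
```

Emit:
step_arm --targets '[[[0,0,0,0,0,0],[0,0,0,0,0,0],[0,0,0,0,0,0],[0,0,0,0,0,0],[0,0,0,0,0,0],[0,0,0,0,0,0],[0,0,0,0,0,0],[0,0,0,0,0,0]]]' --claw 45

```text
time_s: 28.72
eef_pos: [0.5084, -0.0494, 0.0489]
orientation: [0.001, 0.055, 0.998, -0.0]
wrist_force: [-0.9, 0.6, 5.6]
opening: 0.621
grasp_force: 30.0
```

Emit:
step_arm --targets '[[[0,0,-0.4,0,0,0],[0,0,-0.6,0,0,0],[0,0,-0.6,0,0,0],[0,0,-0.2,0,0,0],[0,0,0,0,0,0],[0,0,0,0,0,0]]]'

```text
time_s: 29.22
eef_pos: [0.5076, -0.0493, 0.0932]
orientation: [-0.0, 0.055, 0.998, -0.0]
wrist_force: [-0.2, -0.2, -0.4]
opening: 0.628
grasp_force: 30.0
```

```bash
python3 held.py w9; python3 at.py .5037 -.0479 .049 6.5
```

```text
tcp [ 0.5076 -0.0493  0.0932] held 281.0 250.375 48.601959228515625 [[ 0.5042 -0.0507  0.0952]]
[241.3095 184.619 ] [ 8  8 42] [[ 0.4745 -0.073   0.05  ]]
[328.6098 184.8293] [ 8  7 41] [[ 0.4808 -0.0175  0.05  ]]
29.2667 [ 0.507 -0.049  0.093] [-0.087  0.374 -0.981] 0.6274785458867919
units/rot [0.144 0.039 1.748] [-0.005 -0.066  0.193]
```

Emit:
step_arm --targets '[[[0.11,0.05,0.3,0,0,0],[0,0,0.4,0,0,0],[0,0,0.4,0,0,0],[0,0,0.3,0,0,0],[0,0,0.2,0,0,0],[0,0,0.1,0,0,0],[0,0,0,0,0,0],[0,0,0,0,0,0]]]'

```text
time_s: 29.93
eef_pos: [0.5053, -0.0478, 0.0505]
orientation: [-0.0, 0.055, 0.998, -0.0]
wrist_force: [0.5, 0.7, -0.6]
opening: 0.624
grasp_force: 30.0
```

Emit:
step_arm --targets '[[[0,0,0.04,0,0,0],[0,0,0.04,0,0,0],[0,0,0,0,0,0]]]'

```text
time_s: 30.18
eef_pos: [0.5055, -0.0479, 0.049]
orientation: [0.0, 0.055, 0.998, -0.0]
wrist_force: [0.1, -0.5, 0.5]
opening: 0.624
grasp_force: 30.0
```

Emit:
step_arm --targets '[[[0,0,0.05,0,0,0],[0,0,0.03,0,0,0],[0,0,0,0,0,0]]]'

```text
time_s: 30.43
eef_pos: [0.5056, -0.0479, 0.0488]
orientation: [0.001, 0.055, 0.998, -0.0]
wrist_force: [-3.4, -0.2, 16.3]
opening: 0.625
grasp_force: 30.1
```

Emit:
step_arm --targets '[[[0,0,0,0,0,0],[0,0,0,0,0,0],[0,0,0,0,0,0],[0,0,0,0,0,0],[0,0,-0.3,0,0,0],[0,0,-0.8,0,0,0],[0,0,-1,0,0,0],[0,0,-1,0,0,0],[0,0,-0.4,0,0,0],[0,0,0,0,0,0],[0,0,0,0,0,0]]]' --claw 78

```text
time_s: 31.35
eef_pos: [0.5053, -0.0478, 0.1346]
orientation: [0.0, 0.055, 0.998, -0.0]
wrist_force: [-1.2, -1.4, 0.7]
opening: 0.782
grasp_force: 0.0
```

```bash
cat > chk.py <<'E'
import sys
from h import *
from plant import env
np.set_printoptions(precision=4,suppress=True)
s=env.state(); i=env.camera_info("wrist"); im=env.camera("wrist")[:,:,::-1].copy(); cv2.imwrite("pics/%s.png"%sys.argv[1],im); print(s["eef_pos"])
g=cv2.cvtColor(im,cv2.COLOR_BGR2GRAY); t=cv2.morphologyEx(g,cv2.MORPH_TOPHAT,np.ones((11,11)))
N=np.array([[.6507,-.0648],[.5772,-.0564],[.5037,-.0479]]); ex=np.array([-.114,-.9935]); ey=np.array([.9935,-.114])
n,_,st,ce=cv2.connectedComponentsWithStats((t>30).astype(np.uint8))
for k in range(1,n):
    if 5<st[k,4]<90:
        p=plane(i,[ce[k]],.05)[0,:2]; j=np.argmin(np.hypot(*(N-p).T)); a,b=(p-N[j])@ex*1e3,(p-N[j])@ey*1e3
        if abs(abs(a)-28)<4 and abs(abs(b)-26)<4: print("pin nest",j,ce[k].round(1),a.round(1),b.round(1))
for b in blobs(im,pink(im),300,6000):
    p=plane(i,[b[:2]],.05)[0,:2]; j=np.argmin(np.hypot(*(N-p).T)); print("pink",np.round(b,1),j,((p-N[j])@ex*1e3).round(1),((p-N[j])@ey*1e3).round(1), plane(i,[b[:2]],.01)[0,:2])
E
python3 chk.py w10
```

```text
[ 0.5053 -0.0478  0.1346]
pin nest 2 [246.  178.1] 28.5 -26.2
pin nest 2 [319.3 178.5] -27.5 -26.0
pin nest 2 [247.  242.5] 28.8 25.9
pin nest 2 [316.6 241.7] -27.0 25.1
pin nest 1 [248.3 266.9] 28.2 -26.9
pin nest 1 [315.9 267.1] -27.0 -26.9
pin nest 1 [249.5 323.9] 28.4 26.2
pin nest 1 [313.5 324. ] -26.6 26.1
pin nest 0 [249.9 344.6] 28.6 -27.1
pink [281.1 211.1  66.2] 2 1.6 -0.2 [ 0.5138 -0.0506]
```

All four nest2 pins are visible now and the dish is centred. Next is the last fresh dish.

Emit:
step_arm --targets '[[[0,0,-0.9,0,0,0],[-0.18,0.94,-0.24,0,0,0],[-0.18,0.94,-0.24,0,0,0],[-0.18,0.94,-0.24,0,0,0],[-0.18,0.94,-0.24,0,0,0],[-0.18,0.94,-0.24,0,0,0],[-0.18,0.94,-0.24,0,0,0],[-0.18,0.94,-0.24,0,0,0],[-0.18,0.94,-0.24,0,0,0],[-0.18,0.94,-0.24,0,0,0],[-0.18,0.94,-0.24,0,0,0],[-0.18,0.94,-0.24,0,0,0]]]'

```text
time_s: 32.4
eef_pos: [0.5821, 0.2046, 0.2209]
orientation: [-0.002, 0.055, 0.998, -0.001]
wrist_force: [0.8, -0.3, -0.5]
opening: 0.777
grasp_force: 0.0
```

Emit:
step_arm --targets '[[[-0.18,0.94,0,0,0,0],[-0.18,0.94,0,0,0,0],[0,0,0,0,0,0],[0,0,0,0,0,0]]]'

```text
time_s: 32.73
eef_pos: [0.5957, 0.2508, 0.2202]
orientation: [-0.002, 0.054, 0.999, -0.001]
wrist_force: [0.2, -1.1, 0.6]
opening: 0.778
grasp_force: 0.0
```

```bash
python3 chk.py w11; python3 at.py .599 .2485 .008 6.5
```

```text
[0.5957 0.2508 0.2202]
pin nest 2 [  5.8 109.2] -27.8 -26.5
pin nest 2 [ 14.2 160.9] -27.5 25.4
pin nest 0 [ 34.2 251.2] -31.8 -22.7
pink [282.7 187.8  45.1] 1 -306.6 -21.4 [0.5982 0.2499]
32.7833 [0.596 0.249 0.221] [ 0.164 -0.473  0.605] 0.7836080228198198
units/rot [-0.142  0.029  8.504] [-0.163 -0.175  0.211]
```

Emit:
step_arm --targets '[[[-0.1,0.02,0,0,0,0],[0,0,1,0,0,0],[0,0,1,0,0,0],[0,0,1,0,0,0],[0,0,1,0,0,0],[0,0,1,0,0,0],[0,0,1,0,0,0],[0,0,1,0,0,0],[0,0,0.7,0,0,0],[0,0,0.5,0,0,0],[0,0,0.28,0,0,0],[0,0,0,0,0,0]]]'

```text
time_s: 33.78
eef_pos: [0.5988, 0.2483, 0.0093]
orientation: [-0.001, 0.056, 0.998, -0.001]
wrist_force: [-0.5, 0.5, 0.9]
opening: 0.777
grasp_force: 0.0
```

Emit:
step_arm --targets '[[[0,0,0,0,0,0],[0,0,0,0,0,0],[0,0,0,0,0,0],[0,0,0,0,0,0],[0,0,0,0,0,0],[0,0,0,0,0,0],[0,0,0,0,0,0],[0,0,0,0,0,0]]]' --claw 45

```text
time_s: 34.45
eef_pos: [0.6005, 0.2499, 0.012]
orientation: [0.001, 0.055, 0.998, 0.0]
wrist_force: [0.1, 0.1, 5.6]
opening: 0.616
grasp_force: 30.0
```

```bash
python3 at.py .5772 -.0562 .14 6.5
```

```text
34.45 [0.601 0.25  0.012] [0.084 0.05  5.593] 0.6161404755642358
units/rot [ -0.432 -12.269  -5.131] [0.062 0.132 0.189]
```

Emit:
step_arm --targets '[[[0,0,0,0,0,0],[0,0,0,0,0,0],[0,0,0,0,0,0],[0,0,0.08,0,0,0],[0,0,0.08,0,0,0],[0,0,0,0,0,0]]]' --claw 78

```text
time_s: 34.95
eef_pos: [0.5988, 0.2495, 0.0057]
orientation: [-0.001, 0.055, 0.998, -0.0]
wrist_force: [1.5, 0.1, 0.0]
opening: 0.78
grasp_force: 0.0
```

Emit:
step_arm --targets '[[[0,0,0,0,0,0],[0,0,0,0,0,0],[0,0,0,0,0,0],[0,0,0,0,0,0],[0,0,0,0,0,0],[0,0,0,0,0,0],[0,0,0,0,0,0],[0,0,0,0,0,0]]]' --claw 45

```text
time_s: 35.62
eef_pos: [0.5994, 0.2496, 0.0066]
orientation: [-0.0, 0.055, 0.998, -0.0]
wrist_force: [0.0, -0.1, -0.9]
opening: 0.621
grasp_force: 30.0
```

```bash
python3 at.py .5772 -.0562 .14 6.5
```

```text
35.6167 [0.599 0.25  0.007] [ 0.009 -0.082 -0.901] 0.6213731831664923
units/rot [ -0.461 -12.257  -5.334] [-0.005 -0.005  0.19 ]
```

Emit:
step_arm --targets '[[[0,0,-0.5,0,0,0],[0,0,-0.97,0,0,0],[0,0,-0.97,0,0,0],[0,0,-0.97,0,0,0],[0,0,-0.97,0,0,0],[0,0,-0.97,0,0,0],[-0.04,-0.94,0,0,0,0],[-0.04,-0.94,0,0,0,0],[-0.04,-0.94,0,0,0,0],[-0.04,-0.94,0,0,0,0],[-0.04,-0.94,0,0,0,0],[-0.04,-0.94,0,0,0,0]]]'

```text
time_s: 36.62
eef_pos: [0.5899, 0.1077, 0.1416]
orientation: [0.001, 0.055, 0.998, 0.0]
wrist_force: [0.0, -0.3, -0.4]
opening: 0.624
grasp_force: 30.0
```

Emit:
step_arm --targets '[[[-0.04,-0.94,0,0,0,0],[-0.04,-0.94,0,0,0,0],[-0.04,-0.94,0,0,0,0],[-0.04,-0.94,0,0,0,0],[-0.03,-0.94,0,0,0,0],[-0.03,-0.94,0,0,0,0],[-0.03,-0.94,0,0,0,0],[0,0,0.5,0,0,0],[0,0,0.7,0,0,0],[0,0,0.7,0,0,0],[0,0,0,0,0,0],[0,0,0,0,0,0]]]'

```text
time_s: 37.62
eef_pos: [0.5776, -0.0553, 0.0931]
orientation: [-0.001, 0.055, 0.998, 0.0]
wrist_force: [0.3, 0.2, 0.1]
opening: 0.623
grasp_force: 30.0
```

```bash
python3 held.py w12; python3 chk.py w12;  python3 at.py .5772 -.0562 .0475 6.5
```

```text
tcp [ 0.5776 -0.0553  0.0931] held 281.0411071777344 251.52833557128906 49.167964935302734 [[ 0.575  -0.0568  0.0951]]
[236.75   156.0556] [ 7  7 36] [[ 0.5262 -0.0794  0.05  ]]
[230.0278 171.0833] [ 5 14 36] [[ 0.5351 -0.0849  0.05  ]]
[249.0385 195.4135] [ 12  18 104] [[ 0.5521 -0.0751  0.05  ]]
[229.119  199.9762] [ 8  8 42] [[ 0.5536 -0.0883  0.05  ]]
[313.52 198.2 ] [ 7  7 25] [[ 0.5585 -0.0339  0.05  ]]
[ 0.5785 -0.0553  0.0939]
pin nest 2 [235.6  67.1] 28.0 -25.7
pin nest 2 [329.1  66.9] -27.6 -25.9
pin nest 2 [236.7 154.9] 28.7 26.2
pin nest 2 [325.6 154. ] -27.2 25.5
pin nest 1 [238.4 187.6] 28.1 -26.9
pin nest 1 [324.3 187.8] -27.2 -26.9
pin nest 0 [242.5 355.6] 29.0 25.8
pink [280.2 114.   87.6] 2 1.4 1.3 [ 0.5037 -0.0494]
37.7167 [ 0.579 -0.055  0.094] [ 0.938  0.4   -0.151] 0.6279896227031013
units/rot [ 0.07  -0.044  1.872] [0.002 0.13  0.205]
```

Emit:
step_arm --targets '[[[0.04,0,0.3,0,0,0],[0,0,0.4,0,0,0],[0,0,0.4,0,0,0],[0,0,0.3,0,0,0],[0,0,0.2,0,0,0],[0,0,0.15,0,0,0],[0,0,0,0,0,0],[0,0,0,0,0,0]]]'

```text
time_s: 38.38
eef_pos: [0.577, -0.0553, 0.0489]
orientation: [-0.0, 0.055, 0.998, -0.0]
wrist_force: [0.4, -0.4, 0.5]
opening: 0.622
grasp_force: 30.0
```

Emit:
step_arm --targets '[[[0,0,0.04,0,0,0],[0,0,0.04,0,0,0],[0,0,0,0,0,0]]]'

```text
time_s: 38.63
eef_pos: [0.5772, -0.0553, 0.0473]
orientation: [0.0, 0.055, 0.998, -0.0]
wrist_force: [0.4, -0.0, -0.3]
opening: 0.624
grasp_force: 30.0
```

Emit:
step_arm --targets '[[[0,0,0.04,0,0,0],[0,0,0,0,0,0],[0,0,0,0,0,0]]]'

```text
time_s: 38.88
eef_pos: [0.5773, -0.0553, 0.0465]
orientation: [0.0, 0.055, 0.998, -0.0]
wrist_force: [0.1, -0.1, 1.3]
opening: 0.628
grasp_force: 30.0
```

Emit:
step_arm --targets '[[[0,0,0,0,0,0],[0,0,0,0,0,0],[0,0,0,0,0,0],[0,0,0,0,0,0],[0,0,-0.3,0,0,0],[0,0,-0.8,0,0,0],[0,0,-1,0,0,0],[0,0,-1,0,0,0],[0,0,-1,0,0,0],[0,0,-1,0,0,0],[0,0,-1,0,0,0],[0,0,-1,0,0,0]]]' --claw 78

```text
time_s: 39.88
eef_pos: [0.5767, -0.0552, 0.2256]
orientation: [0.0, 0.055, 0.998, -0.0]
wrist_force: [0.8, -0.5, 0.2]
opening: 0.777
grasp_force: 0.0
```

Emit:
step_arm --targets '[[[0,0,0,0,0,0],[0,0,0,0,0,0]]]'

```text
time_s: 40.05
eef_pos: [0.5778, -0.0553, 0.2255]
orientation: [0.002, 0.055, 0.998, -0.0]
wrist_force: [-0.3, 0.4, -0.2]
opening: 0.785
grasp_force: 0.0
```

```bash
python3 chk.py w13; python3 -c "
import cv2;im=cv2.imread('pics/w13.png');cv2.imwrite('pics/c13.png',cv2.resize(im[20:270,200:420],None,fx=2.3,fy=2.3,interpolation=cv2.INTER_CUBIC))"
```

```text
[ 0.5778 -0.0553  0.2255]
pin nest 2 [253.5  89. ] 28.2 -26.4
pin nest 2 [310.3  89.3] -27.5 -26.3
pin nest 2 [253.8 143.2] 28.7 26.0
pin nest 1 [254.3 163.3] 28.5 -27.5
pin nest 1 [254.8 213.2] 28.8 25.6
pin nest 1 [306.9 212.9] -26.8 25.1
pin nest 0 [255.4 232.4] 28.6 -26.8
pin nest 0 [306.9 232.3] -27.2 -27.1
pin nest 0 [255.5 276.5] 29.3 25.4
pink [281.7 255.   47.7] 0 0.0 -0.6 [ 0.6666 -0.0666]
pink [281.1 188.4  49.5] 1 0.8 -1.3 [ 0.5835 -0.058 ]
pink [280.6 118.2  53.9] 2 1.6 1.3 [ 0.5043 -0.0496]
```

View pics/c13.png

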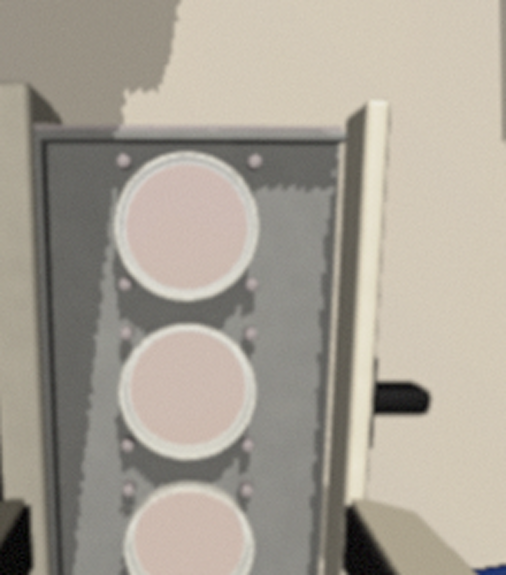

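All three dishes are seated with their pins visible. Now I'll close the fingers in front of the tab and push the drawer shut.

Emit:
step_arm --targets '[[[0,0.8,0,0,0,0],[0,0.8,0,0,0,0],[0,0.8,0,0,0,0],[0,0.8,0,0,0,0],[0,0.8,0,0,0,0],[0,0.8,0,0,0,0],[0,0.8,0,0,0,0],[0,0,0,0,0,0],[0,0,0,0,0,0],[0,0,0,0,0,0],[0,0,0,0,0,0],[0,0,0,0,0,0]]]' --claw 0

```text
time_s: 41.1
eef_pos: [0.5924, 0.0819, 0.2234]
orientation: [-0.0, 0.056, 0.998, -0.001]
wrist_force: [0.6, 0.8, -0.5]
opening: 0.007
grasp_force: 0.0
```

Emit:
step_arm --targets '[[[0,0,0,0,0,0],[0,0,0,0,0,0],[0,0,0,0,0,0],[0,0,0,0,0,0],[0,0,0.8,0,0,0],[0,0,1,0,0,0],[0,0,1,0,0,0],[0,0,1,0,0,0],[0,0,1,0,0,0],[0,0,1,0,0,0],[0,0,1,0,0,0],[0,0,0,0,0,0]]]'

```text
time_s: 42.1
eef_pos: [0.5887, 0.0834, 0.049]
orientation: [-0.005, 0.055, 0.998, -0.001]
wrist_force: [-0.8, -0.2, 0.2]
opening: 0.006
grasp_force: 0.0
```

```bash
python3 at.py .5892 .0479 .055 6.5
```

```text
42.1 [0.589 0.083 0.049] [-0.839 -0.229  0.155] 0.00557190963847452
units/rot [-0.171 -1.409 -0.237] [-0.156 -0.545  0.205]
```

Emit:
step_arm --targets '[[[0,-0.3,-0.2,0,0,0],[0,-0.25,0,0,0,0],[0,-0.2,0,0,0,0],[0,-0.3,0,0,0,0],[0,-0.4,0,0,0,0],[0,-0.4,0,0,0,0],[0,-0.4,0,0,0,0],[0,-0.4,0,0,0,0],[0,-0.4,0,0,0,0],[0,-0.4,0,0,0,0],[0,-0.3,0,0,0,0],[0,-0.2,0,0,0,0]]]'

```text
time_s: 43.1
eef_pos: [0.5811, -0.0163, 0.0584]
orientation: [-0.0, 0.056, 0.998, -0.001]
wrist_force: [0.5, 1.7, 1.1]
opening: 0.005
grasp_force: 0.8
```

Emit:
step_arm --targets '[[[0,-0.3,0,0,0,0],[0,-0.3,0,0,0,0],[0,-0.3,0,0,0,0],[0,-0.2,0,0,0,0],[0,-0.1,0,0,0,0]]]'

```text
time_s: 43.52
eef_pos: [0.5777, -0.0457, 0.0585]
orientation: [-0.001, 0.056, 0.998, -0.001]
wrist_force: [-0.1, 0.9, 1.2]
opening: 0.005
grasp_force: 0.8
```

```bash
python3 at.py .5747 -.077 .055 6.5
```

```text
43.5167 [ 0.578 -0.046  0.058] [-0.075  0.878  1.163] 0.0046512852048636736
units/rot [-0.02  -1.259  0.14 ] [-0.061 -0.055  0.107]
```

Emit:
step_arm --targets '[[[0,-0.1,0,0,0,0],[0,-0.1,0,0,0,0],[0,-0.1,0,0,0,0],[0,0,0,0,0,0]]]'

```text
time_s: 43.85
eef_pos: [0.577, -0.0521, 0.0585]
orientation: [-0.001, 0.055, 0.998, -0.0]
wrist_force: [-1.7, 1.7, -0.4]
opening: 0.008
grasp_force: 0.3
```

Emit:
step_arm --targets '[[[0,-0.08,0,0,0,0],[0,-0.08,0,0,0,0],[0,0,0,0,0,0]]]'

```text
time_s: 44.1
eef_pos: [0.5766, -0.056, 0.0585]
orientation: [-0.0, 0.055, 0.998, -0.0]
wrist_force: [-0.4, 0.4, 0.1]
opening: 0.005
grasp_force: 0.5
```

Emit:
step_arm --targets '[[[0,-0.08,0,0,0,0],[0,-0.08,0,0,0,0],[0,0,0,0,0,0]]]'

```text
time_s: 44.35
eef_pos: [0.5763, -0.0601, 0.0585]
orientation: [-0.0, 0.055, 0.998, -0.0]
wrist_force: [-0.7, 0.4, 0.3]
opening: 0.006
grasp_force: 0.5
```

Emit:
step_arm --targets '[[[0,-0.06,0,0,0,0],[0,-0.06,0,0,0,0],[0,0,0,0,0,0]]]'

```text
time_s: 44.6
eef_pos: [0.5761, -0.0627, 0.0586]
orientation: [-0.0, 0.055, 0.998, -0.0]
wrist_force: [-0.3, 1.0, 0.2]
opening: 0.007
grasp_force: 0.5
```

Emit:
step_arm --targets '[[[0,-0.06,0,0,0,0],[0,-0.06,0,0,0,0],[0,0,0,0,0,0]]]'

```text
time_s: 44.85
eef_pos: [0.5761, -0.0628, 0.0587]
orientation: [-0.0, 0.054, 0.999, 0.002]
wrist_force: [-0.9, 5.9, -0.5]
opening: 0.005
grasp_force: 2.6
```

Emit:
step_arm --targets '[[[0,-0.06,0,0,0,0],[0,-0.06,0,0,0,0],[0,0,0,0,0,0]]]'

```text
time_s: 45.1
eef_pos: [0.5761, -0.0628, 0.0587]
orientation: [0.0, 0.053, 0.999, 0.003]
wrist_force: [0.9, 8.7, -0.0]
opening: 0.007
grasp_force: 4.4
```

The drawer has hit its stop, so it is shut. I'll back off and go to the lamp grip.

Emit:
step_arm --targets '[[[0,0.4,0,0,0,0],[0,0.8,0,0,0,0],[0,0.2,-0.7,0,0,0],[0,0,-1,0,0,0],[0,0,-1,0,0,0],[0,0,-1,0,0,0],[0,0,-1,0,0,0],[0,0,-1,0,0,0],[0,0,-1,0,0,0],[0,0,-1,0,0,0],[0,0,-1,0,0,0],[0,0,-1,0,0,0]]]'

```text
time_s: 46.1
eef_pos: [0.5796, -0.0352, 0.3029]
orientation: [0.001, 0.056, 0.998, -0.001]
wrist_force: [0.9, -0.4, -0.3]
opening: 0.004
grasp_force: 0.0
```

Emit:
step_arm --targets '[[[0,0,-1,0,0,0],[0,-0.9,0,0,0,0],[0,-0.9,0,0,0,0],[0,-0.9,0,0,0,0],[0,-0.9,0,0,0,0],[0,-0.9,0,0,0,0],[0,-0.9,0,0,0,0],[0,-0.9,0,0,0,0],[0,0,0,0,0,0],[0,0,0,0,0,0],[0,0,0,0,0,0]]]' --claw 78

```text
time_s: 47.02
eef_pos: [0.5624, -0.1896, 0.3263]
orientation: [0.0, 0.055, 0.998, 0.0]
wrist_force: [0.4, 0.2, 0.8]
opening: 0.741
grasp_force: 0.0
```

```bash
python3 look.py w14; python3 at.py .561 -.2016 .2460 6.5
```

```text
47.0167 [ 0.5624 -0.1896  0.3263] 0.7407650730363523
47.0667 [ 0.563 -0.189  0.326] [-0.566  0.251 -0.692] 0.7610757944061166
units/rot [ 0.006 -0.516  3.211] [0.03  0.02  0.292]
```

View pics/w14.png

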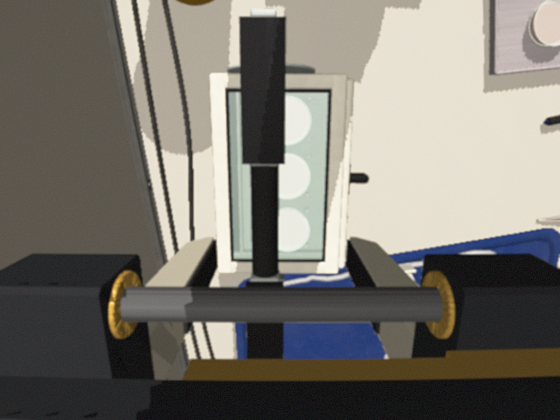

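The drawer is shut and three dishes show through the window. The lamp grip is at (264,225), about 12 mm to the rear. I'll descend and pinch it.

Emit:
step_arm --targets '[[[0,-0.5,0,0,0,0],[0,0,0.8,0,0,0],[0,0,0.8,0,0,0],[0,0,0.8,0,0,0],[0,0,0.6,0,0,0],[0,0,0.22,0,0,0],[0,0,0,0,0,0]]]'

```text
time_s: 47.65
eef_pos: [0.5601, -0.2023, 0.2443]
orientation: [-0.002, 0.055, 0.999, 0.0]
wrist_force: [-0.6, 0.5, 0.2]
opening: 0.777
grasp_force: 0.0
```

Emit:
step_arm --targets '[[[0,0,0,0,0,0],[0,0,0,0,0,0],[0,0,0,0,0,0],[0,0,0,0,0,0],[0,0,0,0,0,0],[0,0,0,0,0,0],[0,0,0,0,0,0],[0,0,0,0,0,0],[0,0,0,0,0,0],[0,0,0,0,0,0],[0,0,0,0,0,0],[0,0,0,0,0,0]]]' --claw 0

```text
time_s: 48.65
eef_pos: [0.5608, -0.2021, 0.2457]
orientation: [-0.0, 0.055, 0.998, 0.0]
wrist_force: [0.1, 1.3, 0.7]
opening: 0.199
grasp_force: 30.0
```

```bash
python3 at.py .561 -.2016 .245 6.5
```

```text
48.65 [ 0.561 -0.202  0.246] [0.14  1.279 0.669] 0.1986962520893288
units/rot [-0.005  0.022  0.029] [ 0.035 -0.006  0.201]
```

Emit:
step_arm --targets '[[[0,0.36,0.01,0,0,0],[0,0.36,0.03,0,0,0],[0,0.35,0.05,0,0,0],[0,0.35,0.06,0,0,0],[0,0.35,0.08,0,0,0],[0,0.34,0.1,0,0,0],[0,0.34,0.12,0,0,0],[0,0.33,0.14,0,0,0],[0,0,0,0,0,0]]]'

```text
time_s: 49.4
eef_pos: [0.5698, -0.1325, 0.2306]
orientation: [0.001, 0.054, 0.999, -0.0]
wrist_force: [4.4, -2.1, -0.6]
opening: 0.21
grasp_force: 30.0
```

Emit:
step_arm --targets '[[[0,0.32,0.15,0,0,0],[0,0.31,0.17,0,0,0],[0,0.3,0.19,0,0,0],[0,0.29,0.2,0,0,0],[0,0.28,0.22,0,0,0],[0,0.27,0.23,0,0,0],[0,0.26,0.24,0,0,0],[0,0,0,0,0,0],[0,0,0,0,0,0],[0,0,0,0,0,0]]]'

```text
time_s: 50.23
eef_pos: [0.5756, -0.082, 0.1949]
orientation: [0.001, 0.055, 0.999, 0.001]
wrist_force: [5.5, -2.6, -4.2]
opening: 0.207
grasp_force: 30.0
```

```bash
python3 at.py .5735 -.0831 .1957 6.5
python3 - <<'E'
from plant import env
import cv2
for n in("top","scene"): cv2.imwrite(f"pics/{n}15.png",env.camera(n)[:,:,::-1])
E
```

```text
50.2333 [ 0.576 -0.082  0.195] [ 5.506 -2.579 -4.18 ] 0.20686026558792164
units/rot [ 0.077 -0.053 -0.032] [0.07  0.152 0.23 ]
```

Emit:
step_arm --targets '[[[0,0,0,0,0,0],[0,0,0,0,0,0],[0,0,0,0,0,0],[0,0,0,0,0,0],[0,0,0,0,0,0],[0,0,0,0,0,0],[0,0,0,0,0,0],[0,0,-0.5,0,0,0],[0,0,-0.8,0,0,0],[0,0,-1,0,0,0],[0,0,-1,0,0,0],[0,0,-1,0,0,0]]]' --claw 78

```text
time_s: 51.33
eef_pos: [0.5736, -0.0829, 0.3045]
orientation: [-0.0, 0.055, 0.998, 0.0]
wrist_force: [0.3, 0.5, 0.0]
opening: 0.782
grasp_force: 0.0
```

Emit:
step_arm --targets '[[[0,0,0,0,0,0],[0,0,0,0,0,0],[0,0,0,0,0,0]]]'

```text
time_s: 51.58
eef_pos: [0.5734, -0.0829, 0.3027]
orientation: [-0.001, 0.055, 0.998, 0.0]
wrist_force: [-0.8, 0.1, -0.2]
opening: 0.779
grasp_force: 0.0
```

Run:
```python
from h import *
from plant import env
np.set_printoptions(precision=4,suppress=True)
s=env.state(); print(s["eef_pos"],s["opening"])
i=env.camera_info("wrist"); im=env.camera("wrist")[:,:,::-1].copy(); cv2.imwrite("pics/w16.png",im)
def runs(im,rows):
    g=cv2.cvtColor(im,cv2.COLOR_BGR2GRAY)
    for r in rows:
        d=np.flatnonzero(g[r,200:380]<45)+200; sp=np.split(d,np.flatnonzero(np.diff(d)>2)+1)
        print(r,[(a[0],a[-1]) for a in sp if len(a)>10])
runs(im,range(120,290,15)); print("w14"); runs(cv2.imread("pics/w14.png"),range(120,290,15))
```

```text
[ 0.5734 -0.0829  0.3027] 0.7787480843823164
120 [(np.int64(282), np.int64(307))]
135 [(np.int64(282), np.int64(307))]
150 [(np.int64(282), np.int64(307))]
165 [(np.int64(272), np.int64(293))]
180 [(np.int64(265), np.int64(293))]
195 [(np.int64(272), np.int64(293))]
210 [(np.int64(272), np.int64(293))]
225 [(np.int64(272), np.int64(293))]
240 [(np.int64(272), np.int64(292))]
255 [(np.int64(201), np.int64(212)), (np.int64(273), np.int64(292)), (np.int64(351), np.int64(361))]
270 [(np.int64(200), np.int64(211)), (np.int64(286), np.int64(304)), (np.int64(352), np.int64(370))]
285 [(np.int64(281), np.int64(305)), (np.int64(357), np.int64(379))]
w14
120 [(np.int64(243), np.int64(282))]
135 [(np.int64(243), np.int64(282))]
150 [(np.int64(243), np.int64(282))]
165 []
180 [(np.int64(252), np.int64(276)), (np.int64(351), np.int64(366))]
195 [(np.int64(252), np.int64(276))]
210 [(np.int64(252), np.int64(276))]
225 [(np.int64(253), np.int64(276))]
240 [(np.int64(253), np.int64(276))]
255 [(np.int64(253), np.int64(276))]
270 [(np.int64(200), np.int64(214)), (np.int64(253), np.int64(277)), (np.int64(348), np.int64(365))]
285 [(np.int64(246), np.int64(281)), (np.int64(355), np.int64(374))]
```

```bash
python3 -c "
from plant import env
print(env.hand_in())"
```

```text
the job is handed in; nothing more can be done
None
```

I reloaded the imager and handed the job in at about 52 s: the finished dish is in the tray, three fresh dishes sit between the drawer pins, the drawer is shut to its stop, and the lamp measures about 45° (44.6–44.7°); hand-in returned no verdict.

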